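Put the bench things back in their own holders

TASK

Tidy the bench: put each of the four loose things on the front plank back into the plywood holder made for it - the sanding block, the wood offcut and the padlock each flat in the tray whose recess fits it, and the roll of black tape flat on the round base with the post through its hole. Leave the chisel and the pencil lying where they are.

Things in the scene. Friction and masses are not known exactly. Their poses are not given: they have to be found in the camera images.
- sanding_block: On the front plank of the bench: loose brown rectangular sanding block, the shorter and wider of the two brown wooden blocks: 60 mm along its x, 100 mm along its y, 31 mm high, 0.04 to 0.08 kg. Origin: centre of its underside; z up. Grip it across x (60 mm) at its middle.
- wood_offcut: On the front plank of the bench: loose brown wood offcut, the longer and narrower of the two brown wooden blocks: 45 mm along its x, 140 mm along its y, 32 mm high, 0.08 to 0.15 kg. Origin: centre of its underside; z up. Grip it across x (45 mm) at its middle.
- brass_padlock: On the front plank of the bench: loose brass padlock with a steel shackle, lying flat: 61 mm along its x, 40 mm along its y, 17 mm high, 0.09 to 0.16 kg. The brass body fills x from -3 to +31 mm over the full 40 mm width; the shackle, 30 mm wide and from 3 to 11 mm high, points to -x. Origin: centre of the underside of the whole outline; z up. Grip it across y (40 mm) on the brass body, at about x = +8 mm. It rests tipped about 3 degrees toward the shackle.
- black_tape: On the front plank of the bench: loose roll of black tape lying flat: a ring of 68 mm outer diameter, about 38 mm hole diameter, 18 mm high, 0.05 to 0.08 kg. Origin: centre of its underside; z up. Grip it across its outer diameter (68 mm).
- block_tray: Tray fixed to the bench, plain plywood with grey felt on its floor, for the sanding block: a rectangular recess 74 mm along its x and 114 mm along its y inside a rim 6 mm wide (outside 86 x 126 mm). Recess floor 4 mm above the bench, rim top 9 mm above the bench. Origin: centre of its underside, on the bench; z up. The short wide one of the two long trays; the block lies in it with its y along the tray's y, either way round.
- offcut_tray: Tray fixed to the bench, plain plywood with grey felt on its floor, for the wood offcut: a rectangular recess 59 mm along its x and 154 mm along its y inside a rim 6 mm wide (outside 71 x 166 mm). Recess floor 4 mm above the bench, rim top 9 mm above the bench. Origin: centre of its underside, on the bench; z up. The long narrow one; the offcut lies in it with its y along the tray's y, either way round.
- padlock_tray: Tray fixed to the bench, plain plywood with grey felt on its floor, for the padlock: a rectangular recess 75 mm along its x and 54 mm along its y inside a rim 6 mm wide (outside 87 x 66 mm). Recess floor 4 mm above the bench, rim top 9 mm above the bench. Origin: centre of its underside, on the bench; z up. The smallest tray; the padlock lies in it with its x along the tray's x, either way round.
- tape_post: Post on a round base, fixed to the bench, plain wood, for the roll of tape: a disc of 90 mm diameter whose top is 4 mm above the bench, with an upright post of 24 mm diameter in its middle that rises to 28 mm above the bench (edge slightly bevelled). The roll lies flat on the disc with the post through its hole. Origin: centre of the disc's underside, on the bench; z up.
- chisel: Bystander: a wood chisel with a yellow handle, 32 x 242 x 35 mm, long axis y, lying loose on the second plank of the bench, beyond the things. Origin: centre of its underside. Leave it alone.
- pencil: Bystander: a red carpenter's pencil, 9 x 165 x 8 mm, long axis y, lying loose on the second plank of the bench, beyond the things. Origin: centre of its underside. Leave it alone.
Not all that is in view belongs to the job. Of the things that look like the black_tape, the middle-sized one is meant.

How it is judged:
By the outcome, as a careful person would: the job done as asked, in the order asked, and still so for the second after the job is handed in, with the robot touching nothing.
It also fails if it takes over 112 s, if anything falls off the work surface, if the arm or the gripper's body presses on something with over 40 N, if the wrist force passes 120 N, or if a joint passes its speed limit or range.

ROBOT

A 7-joint arm with a two-finger parallel gripper is mounted at the origin on a cart in front of the work surface, level with it; the furniture and walls round the work are solid. World frame = base frame: x ahead of the robot, y to its left, z up, the work surface at z = 0. Lengths are in m, angles in degrees, forces in N, time in s.
With the tool pointing down it reaches from about 0.425 to 0.825 m from the base axis. Payload 3.6 kg.
Tool frame: the origin (TCP) lies at the very end of the fingers, on their centre line; the grasp point (between the pads) lies 19 mm behind it; z points along the fingers, y is the direction in which the jaws open and shut (so a half turn about z gives the same grasp; the last joint's range is limited). The gripper opens to 85 mm and grips with 20 to 120 N. Pads are 22 mm wide; open, the fingers measure 114 mm over their backs; the gripper's body (76 mm by 85 mm) begins 54 mm behind the grasp point. The pads swing forward as they close: fully open they stand 13 mm farther back than shut.
Start: joints at [-1.518, 35.231, -0.722, 81.555, 0.464, 63.22, -2.315], TCP at [0.65, 0, 0.201] pointing down, gripper open.
Joint ranges: [-178.69, 178.69], [-17.37, 117.87], [-77.05, 75.6], [15.02, 138.74], [-78.02, 258.01], [0.78, 113.62], [-162.83, 162.83]. Speed limits (degrees/s): [159.86, 159.86, 180, 180, 180, 180, 180].

INTERFACE

Orientations are given as a 3x3 rotation matrix whose columns are the frame's x, y, z axes.
In Python, from workcell import bot gives the robot as it stands.
- The arm moves only by the shell command python3 -m handwheel 'ROWS' [FORCE]. ROWS is JSON, a list of rows, each an object of numbers: "tx", "ty", "tz": the shift along the tool's x, y, z in units of 40 mm (1.0 is 40 mm); "yaw": the turn about the tool's z in rad; "grip": the gripper command: -1 is fully open, 1 is shut, values between are in proportion. A call has exactly 8 rows; each row is the pose to reach, as a shift and turn from the pose commanded when the call began, along the tool's axes at that moment; what a row does not reach only later rows make up. A row lasts 1/12 s, in which the tool goes at most 41.7 mm and 7.16 degrees, less where a joint would pass 70% of its speed; a pose out of reach is approached as far as the arm can. A call with a gripper value outside its range is refused whole. The fingers move at their own pace and stop on an object; FORCE is the grip in N (left out, the last holds). Time passes only in rows, so rows that repeat a pose let the fingers close, or fill a call up. It gives the time, the measured TCP pose, the force and the opening at its end, in the units of the state.
- bot.get_state(): the state, without advancing time (a new reading comes with each control period).
- bot.grab_frame(name): name is "scene" or "side" or "wrist"; returns a dict with "frame" (480x640x3 uint8, red, green, blue), "range_z" (480x640 float32, m along the optical axis (not along the pixel's ray), 0 where there is no reading), "fov_y" (degrees; the focal length in pixels is half the picture's height over the tangent of half this angle, whatever the lens; pixels are square), "cx", "cy" (the principal point, pixels), "dist" ([k1, k2, p1, p2, k3] as OpenCV has them; the pictures are not rectified), "rvec" (rotation vector, rad) and "tvec" (3), from world to camera coordinates, as OpenCV has them. Camera axes: x right, y down, z forward; pixel columns grow to the right and rows downward; lengths in m; the calibration is good to about 2 mm. A picture is of the moment at which its call begins.
- bot.finish_job(): hands the job in, once; it reports no verdict.
The state is a dict: "time_s": time; "joint_pos": joint angles; "qd": joint speeds; "tau": joint torques, N m; "eef_pos": TCP position; "orientation": TCP orientation; "wrist_force": force on the tool from outside, world axes, zero at the start; "ft_torque": the same for the moment, N m; "gripper_width": finger opening in m.
Only numpy, scipy, OpenCV 4.12 (cv2) and the standard library are available. Lean on these libraries where they do the work, as an engineer would, in place of code of your own. Each camera call takes 0.05 s, during which the arm holds its last target. There are 200 camera calls.

## Working session

There is one attempt and no reset: what is moved stays moved. The work goes in short steps, Python scripts to look and compute and a shell command to move; the robot and the scene stay as the last step left them, time stands still between calls to the robot, and variables do not carry over. Pictures are saved under pics/ and viewed, about 12 in all and at most 16, crops included, and the job is handed in when it is done.

```bash
mkdir -p pics; ls; cat > h.py <<'E'
import numpy as np, cv2
from workcell import bot
def grab(n):
    d=bot.grab_frame(n); f=240/np.tan(np.radians(d['fov_y'])/2)
    d['K']=np.array([[f,0,d['cx']],[0,f,d['cy']],[0,0,1.]]); d['D']=np.array(d['dist'],float)
    d['R']=cv2.Rodrigues(np.array(d['rvec'],float))[0]; d['t']=np.array(d['tvec'],float).ravel(); return d
def plane(d,px,z):
    u=cv2.undistortPoints(np.array(px,float).reshape(-1,1,2),d['K'],d['D']).reshape(-1,2)
    r=np.c_[u,np.ones(len(u))]@d['R']; c=-d['R'].T@d['t']
    return c+r*((z-c[2])/r[:,2])[:,None]
def cloud(d):
    v,u=np.mgrid[:480,:640]; p=cv2.undistortPoints(np.stack([u,v],-1).reshape(-1,1,2).astype(float),d['K'],d['D']).reshape(-1,2)
    z=d['range_z'].reshape(-1,1).astype(float)
    P=(np.c_[p,np.ones(len(p))]*z-d['t'])@d['R']; P[z[:,0]==0]=np.nan
    return P.reshape(480,640,3)
def proj(d,P): return cv2.projectPoints(np.array(P,float).reshape(-1,1,3),np.array(d['rvec'],float),d['t'],d['K'],d['D'])[0].reshape(-1,2)
def save(d,n): cv2.imwrite('pics/'+n,d['frame'][:,:,::-1])
E
python3 - <<'E'
from h import *
import pickle
for n in('scene','side','wrist'):
    d=grab(n); save(d,n+'0.png'); pickle.dump(d,open(n+'0.pkl','wb')); print(n,(-d['R'].T@d['t']).round(3),d['fov_y'],(d['range_z']>0).mean())
s=bot.get_state(); print(s['eef_pos'],s['orientation'],s['time_s'],s['gripper_width'])
E
```

```text
pics
scene [-0.339  0.724  1.142] 43.13146201571089 0.9778483072916667
side [ 0.363 -0.849  0.789] 54.20356956748288 0.9959602864583333
wrist [0.649 0.086 0.373] 58.08785541979929 0.996015625
[6.49344614e-01 3.40426128e-06 1.99778069e-01] [[-6.11439195e-05  9.99997903e-01 -2.04684806e-03]
 [ 9.99999998e-01  6.10900226e-05 -2.63941723e-05]
 [-2.62690749e-05 -2.04684967e-03 -9.99997905e-01]] 0.15 0.08569017288567675
```

View pics/scene0.png

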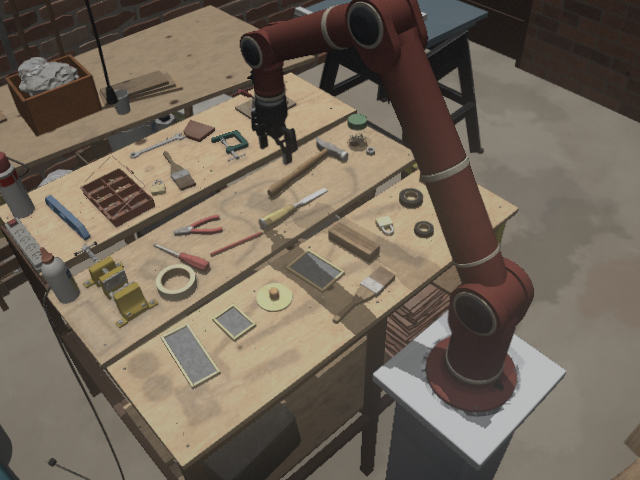

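View pics/side0.png

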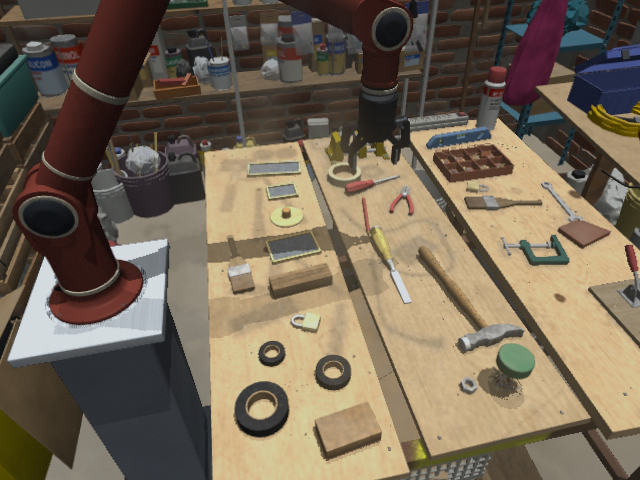

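Side view: the candidate rolls are small (271,352), middle (333,371) and large (262,407). The middle one fits the description; I'll check it by size and a crop. The offcut is at (300,278), padlock (307,322) and sanding block (348,428). Trays are at (274,168), (282,190) and (293,247), and the post is at (287,215).

```bash
python3 - <<'E'
from h import *
import pickle
d=pickle.load(open('side0.pkl','rb')); P=cloud(d)
print('bench z at some px',[P[y,x].round(4).tolist() for x,y in((230,320),(250,200),(370,450),(340,300))])
c=d['frame'][300:470,200:400]; cv2.imwrite('pics/crop1.png',cv2.resize(c[:,:,::-1],None,fx=4,fy=4*0.85,interpolation=cv2.INTER_CUBIC))
x,y,z=P[...,0],P[...,1],P[...,2]
m=((z>0.007)&(z<0.08)&(x>0.3)&(x<0.62)&(y<0.02)&(y>-0.7)).astype(np.uint8)
n,l,s,_=cv2.connectedComponentsWithStats(m)
for i in range(1,n):
    if s[i,4]<60: continue
    q=P[l==i]; zt=np.percentile(q[:,2],90); t=q[q[:,2]>zt-0.004]
    r=cv2.minAreaRect(t[:,:2].astype(np.float32)*1000)
    print(s[i],'zt',zt.round(4),'rect',np.round(r[0],1),np.round(r[1],1),round(r[2],1))
# trays: felt (grey, low saturation) & post disc
hsv=cv2.cvtColor(d['frame'],cv2.COLOR_RGB2HSV)
for (X,Y) in((274,168),(282,190),(293,247),(287,222),(287,211)): print((X,Y),P[Y,X].round(4),hsv[Y,X],np.hypot(*P[Y,X,:2]).round(3))
E
```

```text
bench z at some px [[0.2948, -0.1574, -0.0009], [0.3798, 0.2812, -0.0019], [0.5088, -0.4957, -0.0003], [0.5408, -0.1543, -0.0015]]
[279 248  43  13  81] zt 0.0101 rect [478.7   3.8] [108.2  13.8] 9.4
[228 259  27  35 663] zt 0.0148 rect [327.4 -32.9] [ 51.4 107.1] 4.8
[ 269  263   64   35 1299] zt 0.033 rect [462.9 -92.3] [139.8  48.9] 6.3
[291 313  30  18 325] zt 0.0159 rect [ 453.2 -206.9] [41.1 56.2] 67.7
[259 341  26  24 397] zt 0.0152 rect [ 371.6 -270. ] [52.3 50.1] 80.7
[316 355  35  34 766] zt 0.0189 rect [ 481.  -339.7] [67.8 65.4] 75.3
[ 238  381   51   55 1817] zt 0.0265 rect [ 343.7 -387.6] [87.2 96.7] 0.0
[ 315  402   67   56 2402] zt 0.0324 rect [ 478.4 -461. ] [99.6 62.1] 7.2
(274, 168) [0.4703 0.43   0.003 ] [101  14 141] 0.637
(282, 190) [0.4769 0.3033 0.0028] [103  16 141] 0.565
(293, 247) [0.4664 0.0414 0.0049] [60  3 80] 0.468
(287, 222) [0.4674 0.1457 0.0052] [ 33  76 217] 0.49
(287, 211) [0.4719 0.1656 0.0269] [ 17 125 192] 0.5
```

View pics/crop1.png

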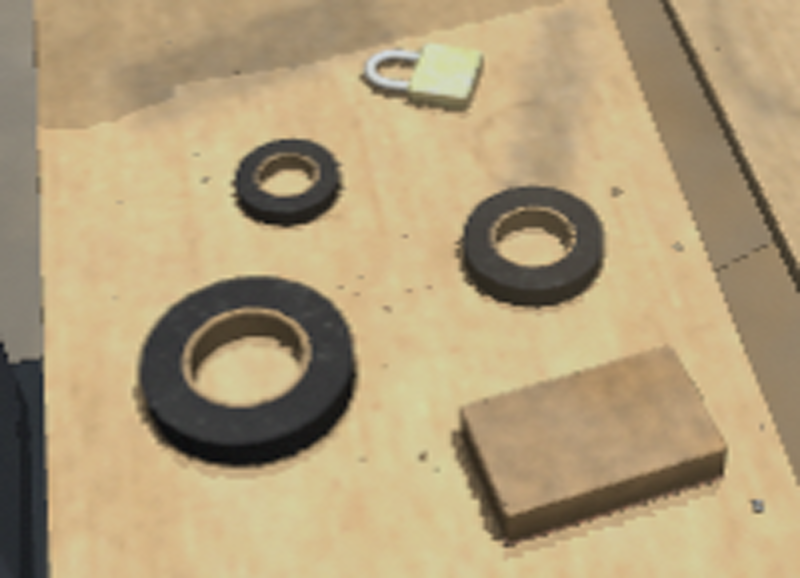

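The crop confirms it. The rolls measure about 51, 67 and 97 mm across, so the middle one at (333,371) is the 68 mm roll. Next I measure the trays and post in two views.

```bash
python3 - <<'E'
from h import *
import pickle
def rect(p):
    r=cv2.minAreaRect((p[:,:2]*1000).astype(np.float32)); return np.round(r[0],1),np.round(r[1],1),round(r[2],1)
C={'farL':(0.470,0.430),'small':(0.477,0.303),'near':(0.466,0.041)}
for cam in('side','scene'):
    d=pickle.load(open(cam+'0.pkl','rb')); hsv=cv2.cvtColor(d['frame'],cv2.COLOR_RGB2HSV)
    for k,c in C.items():
        u,v=proj(d,[[*c,0.004]])[0].round().astype(int)
        m=((hsv[...,1]<60)).astype(np.uint8)
        n,l,s,_=cv2.connectedComponentsWithStats(m,connectivity=4)
        i=l[v,u]; q=np.argwhere(l==i)[:,::-1]
        print(cam,k,(u,v),'S',hsv[v,u],s[i] if i else None, *rect(plane(d,q,0.004)) if i else '')
    # post top: depth-height
    P=cloud(d); m=(P[...,2]>0.022)&(P[...,2]<0.04)&(abs(P[...,0]-.472)<.04)&(abs(P[...,1]-.16)<.04)
    q=P[m]; print(cam,'post',m.sum(),q.mean(0).round(4), np.argwhere(m).mean(0), plane(d,[np.argwhere(m).mean(0)[::-1]],0.026).round(4))
    # disc
    m=((hsv[...,0]>27)&(hsv[...,0]<40)&(abs(P[...,0]-.472)<.07)&(abs(P[...,1]-.16)<.07)).astype(np.uint8)
    q=np.argwhere(cv2.morphologyEx(m,cv2.MORPH_OPEN,np.ones((3,3))))[:,::-1]; print('disc',len(q),*rect(plane(d,q,0.004)),np.median(P[...,2][m>0]))
E
```

```text
side farL (np.int64(274), np.int64(168)) S [101  14 141] [247 160  54  15 587] [469.1 435.9] [ 73.7 167.6] 81.7
side small (np.int64(282), np.int64(190)) S [103  16 141] [268 183  28  15 277] [474.4 302. ] [77.  58.9] 0.7
side near (np.int64(293), np.int64(247)) S [60  3 80] [268 234  50  26 841] [462.6  46.5] [119.2  72.1] 6.0
side post 39 [0.4698 0.171  0.0262] [210.15384615 285.94871795] [[0.4699 0.1713 0.026 ]]
disc 353 [469.9 173.9] [76.7 85.6] 89.4 0.003551575147466083
scene farL (np.int64(188), np.int64(355)) S [ 60   2 129] [ 161  323   58   64 1830] [472.6 425.3] [ 71.3 169.1] 82.4
scene small (np.int64(230), np.int64(322)) S [ 30   2 128] [209 304  47  35 743] [478.  297.7] [88.5 71.7] 1.1
scene near (np.int64(315), np.int64(269)) S [20 18 84] [290 249  54  39 954] [467.9  39.8] [125.9  79.1] 6.1
scene post 60 [0.4678 0.1776 0.0264] [290.83333333 272.91666667] [[0.468  0.1775 0.026 ]]
disc 544 [466.8 178.1] [84.2 81.6] 7.8 0.003952928770513312
```

```bash
cat >> h.py <<'E'
def go(x,y,z,a):
    """steps to put TCP at x,y,z with the held thing's long axis (tool x) at world angle a deg (mod 180)"""
    s=bot.get_state(); R=np.array(s['orientation']); p=np.array(s['eef_pos'])
    t=R.T@(np.array([x,y,z])-p)/0.04
    cur=np.degrees(np.arctan2(R[1,0],R[0,0])); dy=-((a-cur+90)%180-90)
    print('t',s['time_s'],'tcp',p.round(4),'ax',cur.round(2),'j7',round(s['joint_pos'][6],1),'w',round(s['gripper_width'],4),'F',np.round(s['wrist_force'],1))
    print('   tx %.3f ty %.3f tz %.3f yaw %.4f (or %.3f)'%(*t,np.radians(dy),np.radians(dy-np.sign(dy)*180)))
E
python3 -m handwheel '[{"ty":-4.28,"tx":-11.5,"tz":0.8,"yaw":1.44},{"ty":-4.28,"tx":-11.5,"tz":0.8,"yaw":1.44},{"ty":-4.28,"tx":-11.5,"tz":0.8,"yaw":1.44},{"ty":-4.28,"tx":-11.5,"tz":0.8,"yaw":1.44},{"ty":-4.28,"tx":-11.5,"tz":0.8,"yaw":1.44},{"ty":-4.28,"tx":-11.5,"tz":0.8,"yaw":1.44},{"ty":-4.28,"tx":-11.5,"tz":0.8,"yaw":1.44},{"ty":-4.28,"tx":-11.5,"tz":0.8,"yaw":1.44}]'
python3 -c "
from h import *
go(.478,-.461,.17,7.2)"
```

```text
t 0.15 tcp [0.6493 0.     0.1998] ax 90.0 j7 -2.3 w 0.0857 F [-1.  -0.2 -0.2]
   tx -11.525 ty -4.283 tz 0.754 yaw 1.4452 (or -1.696)$[0]: bad value
```

```bash

python3 -m handwheel '[{"tx":-1,"ty":-0.4,"tz":0.1,"yaw":0.12,"grip":-1},{"tx":-2,"ty":-0.8,"tz":0.2,"yaw":0.24,"grip":-1},{"tx":-3,"ty":-1.2,"tz":0.3,"yaw":0.36,"grip":-1},{"tx":-4,"ty":-1.6,"tz":0.4,"yaw":0.48,"grip":-1},{"tx":-5,"ty":-2,"tz":0.5,"yaw":0.6,"grip":-1},{"tx":-6,"ty":-2.4,"tz":0.6,"yaw":0.72,"grip":-1},{"tx":-7,"ty":-2.8,"tz":0.7,"yaw":0.84,"grip":-1},{"tx":-7.5,"ty":-3,"tz":0.8,"yaw":0.96,"grip":-1}]'
python3 -c "
from h import *
go(.478,-.461,.17,7.2)"
```

```text
time_s: 0.82
eef_pos: [0.5277, -0.3039, 0.1688]
orientation: [[0.824, 0.566, -0.001], [0.566, -0.824, -0.002], [-0.002, 0.001, -1.0]]
wrist_force: [0.4, -0.4, 0.7]
gripper_width: 0.0853
t 0.8167 tcp [ 0.5277 -0.3039  0.1688] ax 34.47 j7 -19.0 w 0.0853 F [ 0.4 -0.4  0.7]
   tx -3.247 ty 2.535 tz -0.022 yaw 0.4760 (or -2.666)
```

```bash

python3 -m handwheel '[{"tx":-0.8,"ty":0.6,"tz":0,"yaw":0.12,"grip":-1},{"tx":-1.6,"ty":1.2,"tz":0,"yaw":0.24,"grip":-1},{"tx":-2.4,"ty":1.8,"tz":0,"yaw":0.36,"grip":-1},{"tx":-3.24,"ty":2.53,"tz":0,"yaw":0.476,"grip":-1},{"tx":-3.24,"ty":2.53,"tz":0,"yaw":0.476,"grip":-1},{"tx":-3.24,"ty":2.53,"tz":0,"yaw":0.476,"grip":-1},{"tx":-3.24,"ty":2.53,"tz":0,"yaw":0.476,"grip":-1},{"tx":-3.24,"ty":2.53,"tz":0,"yaw":0.476,"grip":-1}]' >/dev/null
python3 - <<'E'
from h import *
import pickle
d=grab('wrist'); save(d,'w1.png'); pickle.dump(d,open('w1.pkl','wb'))
P=cloud(d); z=P[...,2]; print((-d['R'].T@d['t']).round(3),d['R'][2].round(2))
m=((z>0.02)&(z<0.06)&(abs(P[...,0]-.478)<.1)&(abs(P[...,1]+.461)<.1)).astype(np.uint8)
n,l,s,_=cv2.connectedComponentsWithStats(m)
for i in range(1,n):
    if s[i,4]>300:
        q=P[l==i]; r=cv2.minAreaRect((q[:,:2]*1000).astype(np.float32)); print(s[i],np.median(q[:,2]).round(4),r)
go(.478,-.461,.17,7.2)
E
```

```text
[ 0.567 -0.442  0.342] [-0.32 -0.04 -0.94]
[  288   145    84   130 10331] 0.0317 ((476.6329650878906, -458.54827880859375), (99.96475982666016, 60.23890686035156), 7.625622749328613)
[196 302  60  16 502] 0.025 ((382.0295104980469, -385.7664794921875), (8.050604820251465, 49.253662109375), 0.00023289339151233435)
t 1.5333 tcp [ 0.4836 -0.4546  0.1684] ax 7.95 j7 -28.1 w 0.0855 F [0.4 0.3 0.9]
   tx -0.160 ty 0.139 tz -0.040 yaw 0.0132 (or -3.128)
```

View pics/w1.png

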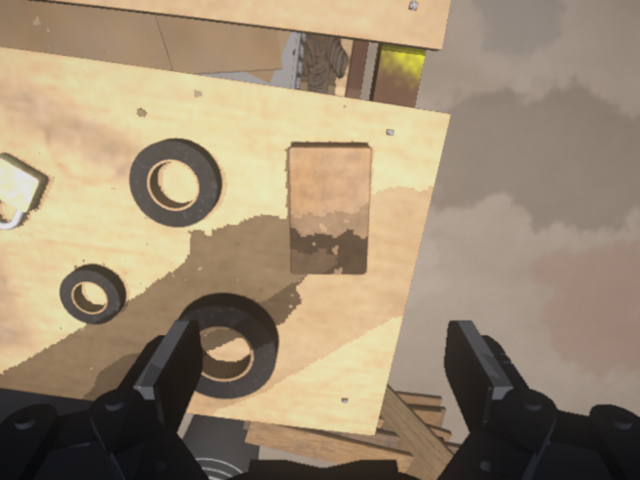

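```bash

python3 -c "
from h import *
go(.477,-.459,.06,7.6)"
python3 -m handwheel '[{"tx":-0.08,"ty":0.04,"tz":0.7,"yaw":0.006,"grip":-1},{"tx":-0.16,"ty":0.08,"tz":1.4,"yaw":0.006,"grip":-1},{"tx":-0.16,"ty":0.08,"tz":2.1,"yaw":0.006,"grip":-1},{"tx":-0.16,"ty":0.08,"tz":2.7,"yaw":0.006,"grip":-1},{"tx":-0.16,"ty":0.08,"tz":2.7,"yaw":0.006,"grip":-1},{"tx":-0.16,"ty":0.08,"tz":2.7,"yaw":0.006,"grip":-1},{"tx":-0.16,"ty":0.08,"tz":2.7,"yaw":0.006,"grip":-1},{"tx":-0.16,"ty":0.08,"tz":2.7,"yaw":0.006,"grip":-1}]' >/dev/null
python3 -c "
from h import *
go(.477,-.459,.002,7.6)"
```

```text
t 1.5333 tcp [ 0.4836 -0.4546  0.1684] ax 7.95 j7 -28.1 w 0.0855 F [0.4 0.3 0.9]
   tx -0.180 ty 0.092 tz 2.710 yaw 0.0062 (or -3.135)
t 2.2 tcp [ 0.4775 -0.4621  0.0631] ax 7.44 j7 -25.5 w 0.0857 F [ 0.2 -0.1  0.9]
   tx -0.006 ty -0.085 tz 1.528 yaw -0.0028 (or 3.139)
```

```bash

python3 -m handwheel '[{"tx":0,"ty":-0.08,"tz":0.5,"yaw":0,"grip":-1},{"tx":0,"ty":-0.08,"tz":1.0,"yaw":0,"grip":-1},{"tx":0,"ty":-0.08,"tz":1.3,"yaw":0,"grip":-1},{"tx":0,"ty":-0.08,"tz":1.5,"yaw":0,"grip":-1},{"tx":0,"ty":-0.08,"tz":1.5,"yaw":0,"grip":-1},{"tx":0,"ty":-0.08,"tz":1.5,"yaw":0,"grip":-1},{"tx":0,"ty":-0.08,"tz":1.5,"yaw":0,"grip":-1},{"tx":0,"ty":-0.08,"tz":1.5,"yaw":0,"grip":-1}]' >/dev/null
python3 -c "
from h import *
go(.477,-.459,.002,7.6)
d=grab('wrist'); P=cloud(d); save(d,'w2.png')
print('finger low', [np.nanpercentile(P[a:b,c:e][...,2],5).round(4) for a,b,c,e in((320,345,180,200),(320,345,450,470))])"
python3 -m handwheel '[{"grip":0.3},{"grip":0.3},{"grip":1},{"grip":1},{"grip":1},{"grip":1},{"grip":1},{"grip":1}]' 40
```

```text
t 2.8667 tcp [ 0.4762 -0.459   0.002 ] ax 7.38 j7 -24.2 w 0.0852 F [-0.6 -0.5 -0.1]
   tx 0.021 ty 0.003 tz 0.000 yaw -0.0039 (or 3.138)
finger low [np.float64(0.047), np.float64(0.0497)]$[0]: bad value
```

View pics/w2.png

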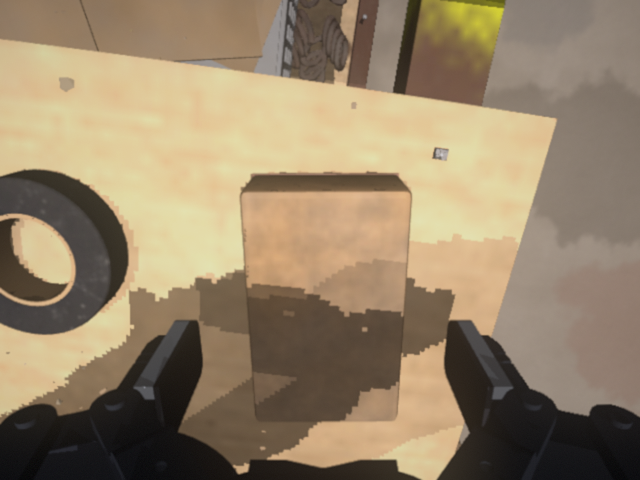

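The block sits between the open fingers and is centred (block columns 243–410, pads at 202 and 447). Rows evidently need all the keys.

```bash

python3 -m handwheel '[{"tx":0,"ty":0,"tz":0,"yaw":0,"grip":0.3},{"tx":0,"ty":0,"tz":0,"yaw":0,"grip":0.6},{"tx":0,"ty":0,"tz":0,"yaw":0,"grip":1},{"tx":0,"ty":0,"tz":0,"yaw":0,"grip":1},{"tx":0,"ty":0,"tz":0,"yaw":0,"grip":1},{"tx":0,"ty":0,"tz":0,"yaw":0,"grip":1},{"tx":0,"ty":0,"tz":0,"yaw":0,"grip":1},{"tx":0,"ty":0,"tz":0,"yaw":0,"grip":1}]' 40
python3 -m handwheel '[{"tx":0,"ty":0,"tz":-0.3,"yaw":0,"grip":1},{"tx":0,"ty":0,"tz":-0.8,"yaw":0,"grip":1},{"tx":0,"ty":0,"tz":-1.4,"yaw":0,"grip":1},{"tx":0,"ty":0,"tz":-2.0,"yaw":0,"grip":1},{"tx":0,"ty":0,"tz":-2.6,"yaw":0,"grip":1},{"tx":0,"ty":0,"tz":-3,"yaw":0,"grip":1},{"tx":0,"ty":0,"tz":-3,"yaw":0,"grip":1},{"tx":0,"ty":0,"tz":-3,"yaw":0,"grip":1}]' | tail -2
python3 -c "
from h import *
go(.465,.043,.12,6)"
```

```text
time_s: 3.58
eef_pos: [0.4758, -0.4583, 0.001]
orientation: [[0.992, 0.129, 0.001], [0.129, -0.992, -0.0], [0.0, 0.001, -1.0]]
wrist_force: [0.3, 0.3, 2.6]
gripper_width: -0.0
wrist_force: [0.5, 0.3, -0.3]
gripper_width: 0.0
t 4.25 tcp [ 0.4758 -0.4585  0.122 ] ax 7.38 j7 -26.9 w 0.0 F [ 0.5  0.3 -0.3]
   tx 1.343 ty -12.467 tz 0.031 yaw 0.0241 (or -3.118)
```

The gripper shut fully on nothing, so the grasp missed. I'll look.

```bash
python3 - <<'E'
from h import *
d=grab('wrist'); s=grab('side'); P=cloud(s); z=P[...,2]
a=d['frame']; b=cv2.resize(s['frame'][230:470,240:480],(480,480)); cv2.imwrite('pics/w3.png',cv2.resize(np.hstack([a,b])[:,:,::-1],(800,343)))
m=((z>0.025)&(z<0.06)&(abs(P[...,0]-.478)<.1)&(abs(P[...,1]+.461)<.1))
q=P[m]; print(cv2.minAreaRect((q[:,:2]*1000).astype(np.float32)),np.median(q[:,2]))
m=(abs(P[...,0]-.475)<.06)&(abs(P[...,1]+.46)<.1)&(z>.06)&(z<.3)
q=P[m];print('gripper lowest',np.percentile(q[:,2],[0,1,3,10]), q[np.argsort(q[:,2])[:5]].round(3))
print('tcp px side',proj(s,[bot.get_state()['eef_pos']]))
E
```

```text
((443.865966796875, -446.63006591796875), (100.9998779296875, 187.7675018310547), 66.06080627441406) 0.03058839135108458
gripper lowest [0.15367658 0.15993856 0.16801005 0.20278298] [[ 0.471 -0.466  0.154]
 [ 0.466 -0.458  0.154]
 [ 0.469 -0.466  0.154]
 [ 0.467 -0.462  0.155]
 [ 0.467 -0.466  0.155]]
tcp px side [[345.94773476 394.70414975]]
```

View pics/w3.png

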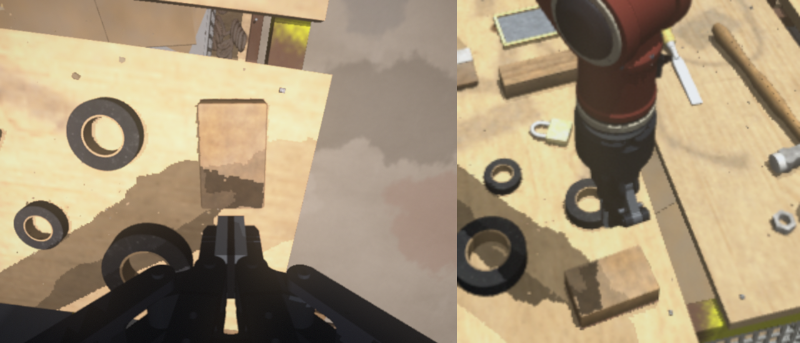

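The grasp passed over the block: the shut fingertips show at z = 0.154 in the side cloud while the reported TCP is at 0.122. I'll measure that offset in both cameras.

```bash
python3 - <<'E'
from h import *
s=bot.get_state(); p=np.array(s['eef_pos']); R=np.array(s['orientation'])
for c in('wrist','side','scene'):
    d=grab(c); P=cloud(d); q=(P-p)@R   # tool coordinates
    m=(abs(q[...,0])<.03)&(abs(q[...,1])<.03)&(q[...,2]>-.08)&(q[...,2]<.03)&np.isfinite(q[...,2])
    if m.sum()<5: print(c,'none');continue
    t=q[m]; top=np.percentile(t[:,2],98); e=t[t[:,2]>top-.006]
    print(c,m.sum(),'tip z',top.round(4),'x',e[:,0].min().round(4),e[:,0].max().round(4),'y',e[:,1].min().round(4),e[:,1].max().round(4),'med',np.median(e,0).round(4))
    for lo in(-.08,-.07,-.06,-.05,-.04):
        k=t[(t[:,2]>lo)&(t[:,2]<lo+.01)]
        if len(k): print('   z',lo,len(k),'x',k[:,0].min().round(4),k[:,0].max().round(4),'y',k[:,1].min().round(4),k[:,1].max().round(4))
E
```

```text
wrist 8470 tip z -0.0378 x 0.0058 0.0115 y -0.0147 0.0125 med [ 0.0103 -0.001  -0.0402]
   z -0.08 3667 x -0.0128 0.0145 y -0.03 0.03
   z -0.07 1835 x -0.0118 0.012 y -0.0163 0.0125
   z -0.06 1435 x 0.0057 0.012 y -0.0148 0.0125
   z -0.05 1170 x 0.0058 0.0114 y -0.0148 0.0126
   z -0.04 363 x 0.0059 0.0115 y -0.0134 0.0114
side 133 tip z -0.0331 x -0.0095 -0.0044 y -0.0029 0.0133 med [-0.0082  0.007  -0.0359]
   z -0.08 39 x -0.0122 -0.0048 y -0.027 0.0291
   z -0.07 11 x -0.0102 -0.0077 y -0.0059 0.0107
   z -0.06 26 x -0.0097 -0.005 y -0.0042 0.0143
   z -0.05 37 x -0.0098 0.0 y -0.0039 0.0155
   z -0.04 19 x -0.0095 0.0002 y -0.0029 0.014
scene 120 tip z -0.031 x -0.0085 0.0118 y -0.0087 0.0033 med [-0.0023 -0.0061 -0.0327]
   z -0.08 24 x -0.0133 0.0145 y -0.0288 0.0086
   z -0.07 27 x -0.0132 0.0103 y -0.0192 0.0098
   z -0.06 24 x -0.0135 0.0087 y -0.0162 0.006
   z -0.05 24 x -0.0113 0.0078 y -0.015 0.0044
   z -0.04 19 x -0.012 0.0118 y -0.0114 0.0048
```

Lateral offsets are about 0, but the true fingertips are about 32 mm short of the reported TCP when shut, and about 45 mm when open. I'll aim the TCP 33 mm below the bench for the block and watch the force.

```bash

python3 -m handwheel '[{"tx":0,"ty":0,"tz":0.3,"yaw":0,"grip":-1},{"tx":0,"ty":0,"tz":0.6,"yaw":0,"grip":-1},{"tx":0,"ty":0,"tz":0.9,"yaw":0,"grip":-1},{"tx":0,"ty":0,"tz":1.2,"yaw":0,"grip":-1},{"tx":0.02,"ty":0,"tz":1.5,"yaw":0,"grip":-1},{"tx":0.02,"ty":0,"tz":2,"yaw":0,"grip":-1},{"tx":0.02,"ty":0,"tz":2.5,"yaw":0,"grip":-1},{"tx":0.02,"ty":0,"tz":2.7,"yaw":0,"grip":-1}]' | tail -2
python3 -c "
from h import *
go(.477,-.459,-.033,7.6)"
```

```text
wrist_force: [-0.4, -0.0, -0.7]
gripper_width: 0.0853
t 5.1667 tcp [ 0.4748 -0.456   0.0087] ax 7.38 j7 -24.5 w 0.0853 F [-0.4 -0.  -0.7]
   tx 0.049 ty 0.088 tz 1.041 yaw -0.0038 (or 3.138)
```

```bash

python3 -m handwheel '[{"tx":0.02,"ty":0,"tz":0.3,"yaw":0,"grip":-1},{"tx":0.02,"ty":0,"tz":0.6,"yaw":0,"grip":-1},{"tx":0.02,"ty":0,"tz":0.85,"yaw":0,"grip":-1},{"tx":0.02,"ty":0,"tz":1.04,"yaw":0,"grip":-1},{"tx":0.02,"ty":0,"tz":1.04,"yaw":0,"grip":-1},{"tx":0.02,"ty":0,"tz":1.04,"yaw":0,"grip":-1},{"tx":0.02,"ty":0,"tz":1.04,"yaw":0,"grip":-1},{"tx":0.02,"ty":0,"tz":1.04,"yaw":0,"grip":-1}]' | tail -2
python3 -c "
from h import *
go(.477,-.459,-.033,7.6); bot.grab_frame('wrist'); go(.477,-.459,-.033,7.6)"
python3 -m handwheel '[{"tx":0,"ty":0,"tz":0,"yaw":0,"grip":0.3},{"tx":0,"ty":0,"tz":0,"yaw":0,"grip":0.6},{"tx":0,"ty":0,"tz":0,"yaw":0,"grip":1},{"tx":0,"ty":0,"tz":0,"yaw":0,"grip":1},{"tx":0,"ty":0,"tz":0,"yaw":0,"grip":1},{"tx":0,"ty":0,"tz":0,"yaw":0,"grip":1},{"tx":0,"ty":0,"tz":0,"yaw":0,"grip":1},{"tx":0,"ty":0,"tz":0,"yaw":0,"grip":1}]' 40
```

```text
wrist_force: [-0.3, -0.1, 0.1]
gripper_width: 0.0851
t 5.8333 tcp [ 0.4776 -0.4585 -0.0279] ax 7.38 j7 -23.7 w 0.0851 F [-0.3 -0.1  0.1]
   tx -0.017 ty 0.010 tz 0.126 yaw -0.0038 (or 3.138)
t 5.8833 tcp [ 0.4776 -0.4584 -0.028 ] ax 7.38 j7 -23.7 w 0.0852 F [-0.1  0.3  0.1]
   tx -0.017 ty 0.012 tz 0.125 yaw -0.0038 (or 3.138)
time_s: 6.55
eef_pos: [0.4775, -0.4583, -0.0283]
orientation: [[0.992, 0.129, 0.001], [0.129, -0.992, -0.001], [0.001, 0.001, -1.0]]
wrist_force: [0.1, -0.0, 5.2]
gripper_width: 0.0594
```

```bash

python3 -m handwheel '[{"tx":0,"ty":0,"tz":-0.3,"yaw":0,"grip":1},{"tx":0,"ty":0,"tz":-0.8,"yaw":0,"grip":1},{"tx":0,"ty":0,"tz":-1.4,"yaw":0,"grip":1},{"tx":0.05,"ty":-0.3,"tz":-2.0,"yaw":0,"grip":1},{"tx":0.1,"ty":-0.8,"tz":-2.6,"yaw":0,"grip":1},{"tx":0.2,"ty":-1.6,"tz":-3,"yaw":0,"grip":1},{"tx":0.3,"ty":-2.5,"tz":-3,"yaw":0,"grip":1},{"tx":0.4,"ty":-3.4,"tz":-3,"yaw":0,"grip":1}]' | tail -2
python3 -m handwheel '[{"tx":0.1,"ty":-0.9,"tz":0,"yaw":0,"grip":1},{"tx":0.2,"ty":-1.8,"tz":0,"yaw":0,"grip":1},{"tx":0.3,"ty":-2.7,"tz":0,"yaw":0,"grip":1},{"tx":0.4,"ty":-3.6,"tz":0,"yaw":0.02,"grip":1},{"tx":0.5,"ty":-4.5,"tz":0,"yaw":0.02,"grip":1},{"tx":0.6,"ty":-5.3,"tz":0,"yaw":0.02,"grip":1},{"tx":0.7,"ty":-6,"tz":0,"yaw":0.02,"grip":1},{"tx":0.7,"ty":-6,"tz":0,"yaw":0.02,"grip":1}]' | tail -2
python3 - <<'E'
from h import *
import pickle
go(.465,.043,.08,6)
d=grab('wrist'); save(d,'w4.png'); pickle.dump(d,open('w4.pkl','wb')); print(proj(d,[[.465,.043,.004]]))
E
```

```text
wrist_force: [-0.0, 1.5, -0.3]
gripper_width: 0.0592
wrist_force: [-0.4, 0.6, -1.1]
gripper_width: 0.0592
t 7.8833 tcp [ 0.4716 -0.0709  0.0905] ax 6.88 j7 -56.4 w 0.0592 F [-0.4  0.6 -1.1]
   tx 0.178 ty -2.844 tz 0.281 yaw 0.0154 (or -3.126)
[[145.27896692 213.81385642]]
```

View pics/w4.png

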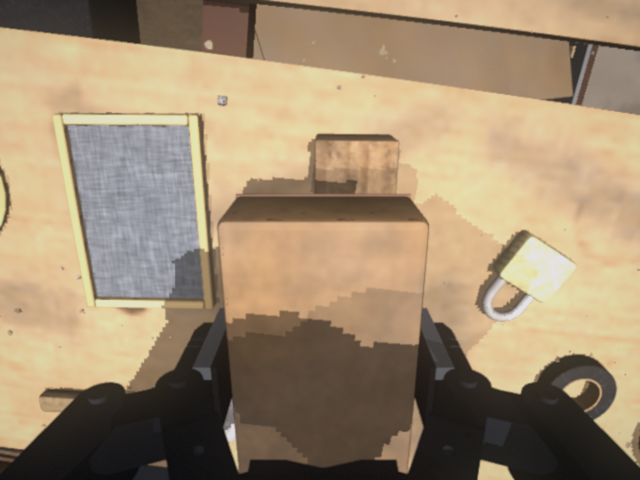

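The block is held level. The block tray shows its outer rim corners at about (55,114), (200,113), (216,306) and (88,306). The padlock is at (530,275).

```bash
python3 - <<'E'
from h import *
import pickle
d=pickle.load(open('w4.pkl','rb')); P=cloud(d)
hsv=cv2.cvtColor(d['frame'],cv2.COLOR_RGB2HSV)
m=((hsv[...,1]<60)|((hsv[...,0]>90)&(hsv[...,0]<130))).astype(np.uint8); m[:, 205:]=0
n,l,s,_=cv2.connectedComponentsWithStats(m,connectivity=4); i=l[213,145]; q=np.argwhere(l==i)[:,::-1]
print(s[i],cv2.minAreaRect((plane(d,q,.004)[:,:2]*1000).astype(np.float32)), 'floor z',np.median(P[...,2][l==i]))
c=plane(d,[(55,114),(200,113),(216,306),(88,306)],.009); print(c.round(4),c.mean(0).round(4)); print('rim z',P[119,120],P[302,150])
z=P[...,2]; m=((z>.008)&(z<.03)&(abs(P[...,0]-.453)<.06)&(abs(P[...,1]+.207)<.05)).astype(np.uint8); m[:, :450]=0
n,l,s,c=cv2.connectedComponentsWithStats(m); i=1+s[1:,4].argmax(); q=P[l==i]
print('padlock',s[i],cv2.minAreaRect((q[:,:2]*1000).astype(np.float32)),np.percentile(q[:,2],[5,50,95]).round(4))
b=q[(q[:,2]>.0125)]; print('body',cv2.minAreaRect((b[:,:2]*1000).astype(np.float32)))
# held block: bottom and angle
m=((z>.04)&(abs(P[...,0]-.47)<.08)&(abs(P[...,1]+.07)<.04)&(np.arange(480)[:,None]<330)); q=P[m]; print('held z',np.percentile(q[:,2],[2,50,98]))
E
```

```text
[   67   125   137   174 19894] ((462.39044189453125, 47.27400588989258), (114.46096801757812, 73.93806457519531), 6.080887794494629) floor z nan
[[ 0.5212  0.0932  0.009 ]
 [ 0.5314  0.0088  0.009 ]
 [ 0.4079 -0.0053  0.009 ]
 [ 0.3966  0.081   0.009 ]] [0.4643 0.0445 0.009 ]
rim z [0.52284446 0.05440188 0.0105068 ] [0.4057806  0.03848275 0.00999168]
padlock [ 482  233   94   89 3982] ((449.4442138671875, -201.0403289794922), (40.99503707885742, 61.072505950927734), 65.6579818725586) [0.0094 0.0148 0.0161]
body ((455.88763427734375, -204.00372314453125), (40.735374450683594, 47.50579071044922), 64.49172973632812)
held z [0.12384905 0.15022147 0.15156711]
```

```bash
python3 -c "
from h import *
go(.464,.046,.02,6.1)"
python3 -m handwheel '[{"tx":0.03,"ty":-0.4,"tz":0,"yaw":0.005,"grip":1},{"tx":0.06,"ty":-1.1,"tz":0,"yaw":0.01,"grip":1},{"tx":0.1,"ty":-1.9,"tz":0.2,"yaw":0.013,"grip":1},{"tx":0.15,"ty":-2.6,"tz":0.6,"yaw":0.013,"grip":1},{"tx":0.16,"ty":-2.92,"tz":1,"yaw":0.013,"grip":1},{"tx":0.16,"ty":-2.92,"tz":1.5,"yaw":0.013,"grip":1},{"tx":0.16,"ty":-2.92,"tz":1.76,"yaw":0.013,"grip":1},{"tx":0.16,"ty":-2.92,"tz":1.76,"yaw":0.013,"grip":1}]' | tail -2
python3 -c "
from h import *
go(.464,.046,-.024,6.1)
bot.grab_frame('wrist'); go(.464,.046,-.024,6.1)"
```

```text
t 7.9333 tcp [ 0.472  -0.0749  0.0908] ax 6.67 j7 -56.3 w 0.0593 F [ 0.1 -1.  -0.7]
   tx 0.156 ty -3.019 tz 1.779 yaw 0.0100 (or -3.132)
wrist_force: [-0.3, -0.9, -1.3]
gripper_width: 0.0594
t 8.6 tcp [0.4647 0.0363 0.019 ] ax 5.42 j7 -65.2 w 0.0594 F [-0.3 -0.9 -1.3]
   tx 0.011 ty -0.243 tz 1.075 yaw -0.0119 (or 3.130)
t 8.65 tcp [0.4655 0.0361 0.0201] ax 5.38 j7 -65.2 w 0.0592 F [-0.1  0.3 -1.2]
   tx -0.011 ty -0.251 tz 1.101 yaw -0.0126 (or 3.129)
```

```bash

python3 -m handwheel '[{"tx":-0.01,"ty":-0.15,"tz":0,"yaw":-0.012,"grip":1},{"tx":-0.01,"ty":-0.25,"tz":0.2,"yaw":-0.012,"grip":1},{"tx":-0.01,"ty":-0.25,"tz":0.5,"yaw":-0.012,"grip":1},{"tx":-0.01,"ty":-0.25,"tz":0.8,"yaw":-0.012,"grip":1},{"tx":-0.01,"ty":-0.25,"tz":1.0,"yaw":-0.012,"grip":1},{"tx":-0.01,"ty":-0.25,"tz":1.1,"yaw":-0.012,"grip":1},{"tx":-0.01,"ty":-0.25,"tz":1.1,"yaw":-0.012,"grip":1},{"tx":-0.01,"ty":-0.25,"tz":1.1,"yaw":-0.012,"grip":1}]' | tail -2
python3 -c "
from h import *
go(.464,.046,-.024,6.1)"
```

```text
wrist_force: [-0.5, -0.3, -0.7]
gripper_width: 0.0596
t 9.3167 tcp [ 0.465   0.0474 -0.0231] ax 6.17 j7 -63.4 w 0.0596 F [-0.5 -0.3 -0.7]
   tx -0.029 ty 0.031 tz 0.022 yaw 0.0012 (or -3.140)
```

```bash

python3 -m handwheel '[{"tx":0,"ty":0.02,"tz":0.03,"yaw":0,"grip":1},{"tx":0,"ty":0.02,"tz":0.04,"yaw":0,"grip":0},{"tx":0,"ty":0.02,"tz":0.04,"yaw":0,"grip":-1},{"tx":0,"ty":0.02,"tz":0.04,"yaw":0,"grip":-1},{"tx":0,"ty":0.02,"tz":-0.2,"yaw":0,"grip":-1},{"tx":0,"ty":0.02,"tz":-0.8,"yaw":0,"grip":-1},{"tx":0,"ty":0.02,"tz":-1.6,"yaw":0,"grip":-1},{"tx":0,"ty":0.1,"tz":-2.4,"yaw":0,"grip":-1}]' | tail -2
python3 -m handwheel '[{"tx":0.1,"ty":0.9,"tz":-0.2,"yaw":0,"grip":-1},{"tx":0.1,"ty":1.8,"tz":-0.2,"yaw":0,"grip":-1},{"tx":0.2,"ty":2.7,"tz":-0.2,"yaw":0,"grip":-1},{"tx":0.2,"ty":3.4,"tz":-0.2,"yaw":0,"grip":-1},{"tx":0.3,"ty":3.4,"tz":-0.2,"yaw":0,"grip":-1},{"tx":0.3,"ty":3.4,"tz":-0.2,"yaw":0,"grip":-1},{"tx":0.3,"ty":3.4,"tz":-0.2,"yaw":0,"grip":-1},{"tx":0.3,"ty":3.4,"tz":-0.2,"yaw":0,"grip":-1}]' | tail -2
python3 - <<'E'
from h import *
d=grab('wrist'); save(d,'w5.png')
P=cloud(d); z=P[...,2]
for n,c in(('offcut',(.463,-.092)),('block',(.464,.046))):
    m=((z>0.025)&(z<0.045)&(abs(P[...,0]-c[0])<.09)&(abs(P[...,1]-c[1])<.055)).astype(np.uint8)
    k,l,s,_=cv2.connectedComponentsWithStats(m); i=1+s[1:,4].argmax(); q=P[l==i]
    print(n,s[i],np.median(q[:,2]).round(4),np.percentile(q[:,2],[3,97]).round(4),cv2.minAreaRect((q[:,:2]*1000).astype(np.float32)))
go(.463,-.092,-.01,6.3)
E
```

```text
wrist_force: [0.4, 0.4, -0.7]
gripper_width: 0.0854
wrist_force: [0.2, -0.0, 0.2]
gripper_width: 0.0849
offcut [  275   174    86   222 17360] 0.0323 [0.031  0.0335] ((460.25775146484375, -88.01165771484375), (140.08396911621094, 45.14961242675781), 6.334470272064209)
block [    8   176   142   169 18785] 0.0356 [0.0283 0.0368] ((464.5825500488281, 46.81277847290039), (100.3117446899414, 61.27033233642578), 6.051723480224609)
t 10.7 tcp [ 0.4913 -0.0885  0.0806] ax 6.35 j7 -55.0 w 0.0854 F [-0.2 -0.2  0.2]
   tx -0.712 ty 0.012 tz 2.267 yaw 0.0008 (or -3.141)
```

View pics/w5.png

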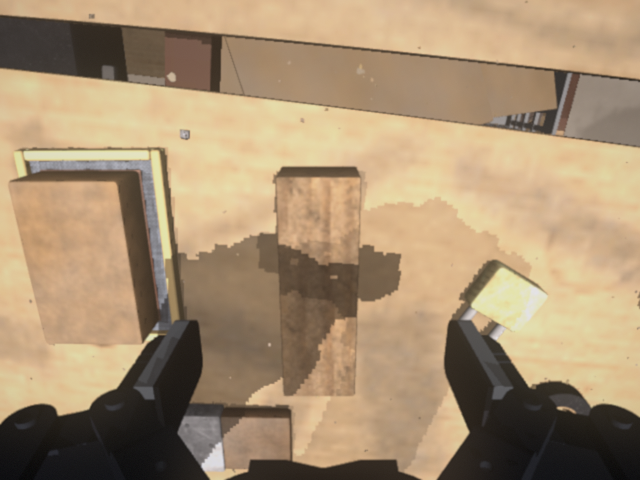

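The sanding block is flat in its tray (top 0.0356, centred to about 2 mm). The offcut's centre is at pixel (318,285).

```bash

python3 -m handwheel '[{"tx":-0.3,"ty":-0.05,"tz":0.4,"yaw":0,"grip":-1},{"tx":-0.6,"ty":-0.1,"tz":0.9,"yaw":0,"grip":-1},{"tx":-0.78,"ty":-0.1,"tz":1.4,"yaw":0,"grip":-1},{"tx":-0.78,"ty":-0.1,"tz":1.8,"yaw":0,"grip":-1},{"tx":-0.78,"ty":-0.1,"tz":2.2,"yaw":0,"grip":-1},{"tx":-0.78,"ty":-0.1,"tz":2.5,"yaw":0,"grip":-1},{"tx":-0.78,"ty":-0.1,"tz":2.76,"yaw":0,"grip":-1},{"tx":-0.78,"ty":-0.1,"tz":2.76,"yaw":0,"grip":-1}]' | tail -2
python3 -c "
from h import *
go(.460,-.088,-.031,6.3);bot.grab_frame('wrist');go(.460,-.088,-.031,6.3)"
```

```text
wrist_force: [-1.0, -0.0, 0.1]
gripper_width: 0.0853
t 11.3667 tcp [ 0.459  -0.0882 -0.0312] ax 6.3 j7 -47.7 w 0.0853 F [-1.  -0.   0.1]
   tx 0.026 ty -0.003 tz -0.005 yaw 0.0000 (or -3.142)
t 11.4167 tcp [ 0.4595 -0.0885 -0.0303] ax 6.29 j7 -47.7 w 0.0852 F [-0.6 -0.4  0.4]
   tx 0.013 ty -0.012 tz 0.016 yaw -0.0002 (or 3.141)
```

```bash

python3 -m handwheel '[{"tx":0,"ty":0,"tz":0,"yaw":0,"grip":0.6},{"tx":0,"ty":0,"tz":0,"yaw":0,"grip":1},{"tx":0,"ty":0,"tz":0,"yaw":0,"grip":1},{"tx":0,"ty":0,"tz":0,"yaw":0,"grip":1},{"tx":0,"ty":0,"tz":0,"yaw":0,"grip":1},{"tx":0,"ty":0,"tz":0,"yaw":0,"grip":1},{"tx":0,"ty":0,"tz":-0.2,"yaw":0,"grip":1},{"tx":0,"ty":0,"tz":-0.6,"yaw":0,"grip":1}]' 50 | tail -2
python3 -m handwheel '[{"tx":0,"ty":0,"tz":-0.6,"yaw":0,"grip":1},{"tx":0,"ty":0,"tz":-1.3,"yaw":0,"grip":1},{"tx":0,"ty":-0.2,"tz":-1.9,"yaw":0,"grip":1},{"tx":0,"ty":-0.6,"tz":-2.2,"yaw":0,"grip":1},{"tx":0.1,"ty":-1.3,"tz":-2.2,"yaw":0,"grip":1},{"tx":0.2,"ty":-2.1,"tz":-2.2,"yaw":0,"grip":1},{"tx":0.3,"ty":-3,"tz":-2.2,"yaw":0.03,"grip":1},{"tx":0.4,"ty":-3.9,"tz":-2.2,"yaw":0.06,"grip":1}]'
python3 -m handwheel '[{"tx":0.1,"ty":-0.9,"tz":0,"yaw":0.03,"grip":1},{"tx":0.2,"ty":-1.8,"tz":0,"yaw":0.06,"grip":1},{"tx":0.3,"ty":-2.7,"tz":0,"yaw":0.09,"grip":1},{"tx":0.4,"ty":-3.6,"tz":0,"yaw":0.12,"grip":1},{"tx":0.4,"ty":-4.4,"tz":0,"yaw":0.15,"grip":1},{"tx":0.4,"ty":-5.1,"tz":0,"yaw":0.18,"grip":1},{"tx":0.4,"ty":-5.6,"tz":0,"yaw":0.19,"grip":1},{"tx":0.4,"ty":-5.6,"tz":0,"yaw":0.19,"grip":1}]'
python3 - <<'E'
from h import *
import pickle
go(.469,.435,.08,-8)
d=grab('wrist'); save(d,'w6.png'); pickle.dump(d,open('w6.pkl','wb')); print(proj(d,[[.469,.435,.004],[.476,.302,.004],[.469,.174,.028]]))
go(.469,.435,.08,-8)
E
```

```text
wrist_force: [0.2, -0.0, -1.4]
gripper_width: 0.0442
time_s: 12.75
eef_pos: [0.459, 0.0681, 0.0829]
orientation: [[0.999, 0.045, 0.0], [0.045, -0.999, 0.0], [0.0, -0.0, -1.0]]
wrist_force: [1.0, -0.2, -0.4]
gripper_width: 0.0444
time_s: 13.42
eef_pos: [0.4626, 0.2983, 0.0819]
orientation: [[0.991, -0.132, -0.001], [-0.132, -0.991, 0.004], [-0.002, -0.003, -1.0]]
wrist_force: [-0.7, 0.0, -1.3]
gripper_width: 0.0444
t 13.4167 tcp [0.4626 0.2983 0.0819] ax -7.61 j7 -105.4 w 0.0444 F [-0.7  0.  -1.3]
   tx -0.294 ty -3.409 tz 0.059 yaw 0.0068 (or -3.135)
[[107.72078079 246.37851293]
 [315.8060305  208.93551711]
 [548.33945424 204.07090875]]
t 13.4667 tcp [0.4632 0.2945 0.082 ] ax -7.79 j7 -105.4 w 0.0442 F [ 0.4 -0.5 -1.8]
   tx -0.333 ty -3.499 tz 0.053 yaw 0.0036 (or -3.138)
```

View pics/w6.png

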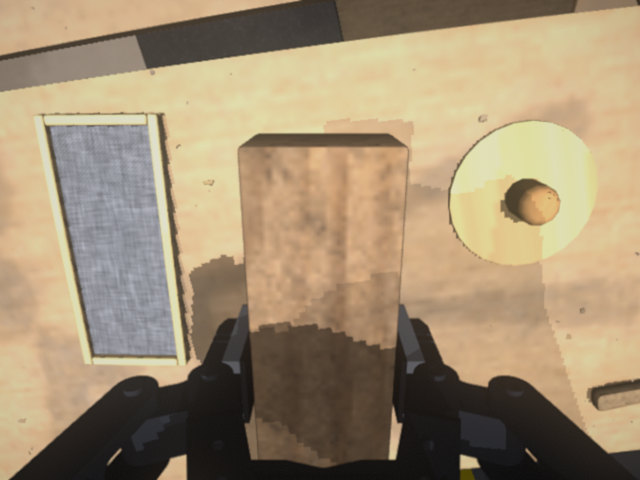

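The held offcut is level. The offcut tray's felt is at columns 48–172, rows 124–356, and the post's disc is at (523,193) with its top at (540,203).

```bash
python3 - <<'E'
from h import *
import pickle
d=pickle.load(open('w6.pkl','rb')); P=cloud(d)
hsv=cv2.cvtColor(d['frame'],cv2.COLOR_RGB2HSV)
m=((hsv[...,1]<60)|((hsv[...,0]>90)&(hsv[...,0]<130))).astype(np.uint8); m[:, 186:]=0
n,l,s,_=cv2.connectedComponentsWithStats(m,connectivity=4); i=l[246,108]; q=np.argwhere(l==i)[:,::-1]
print(s[i],cv2.minAreaRect((plane(d,q,.004)[:,:2]*1000).astype(np.float32)),'floor',np.nanmedian(P[...,2][l==i]))
m=(((hsv[...,0]>24)&(hsv[...,0]<40)&(hsv[...,1]>50)&(P[...,2]>.002)).astype(np.uint8)); m[:,:430]=0;m[290:]=0
q=np.argwhere(cv2.morphologyEx(m,cv2.MORPH_OPEN,np.ones((3,3))))[:,::-1]; w=(plane(d,q,.004)[:,:2]*1000).astype(np.float32)
print('disc',len(q),cv2.minEnclosingCircle(w),cv2.minAreaRect(w))
z=P[...,2]; m=(z>.022)&(z<.05)&(np.arange(640)>480)&(np.arange(480)[:,None]<260); q=P[m]
print('post',m.sum(),q.mean(0),np.median(q[:,2]),cv2.minEnclosingCircle((q[:,:2]*1000).astype(np.float32)))
m=(z>.05)&(abs(P[...,0]-.48)<.1)&(abs(P[...,1]-.295)<.03)&(np.arange(480)[:,None]<330)
q=P[m];q=q[q[:,2]>.12]; print('held',np.median(q[:,2]))
E
```

```text
[   49   115   135   250 22760] ((464.3369140625, 427.6235656738281), (63.07279968261719, 167.01763916015625), 82.11361694335938) floor 0.004385076274348861
disc 9235 ((467.4725036621094, 177.33859252929688), 44.769798278808594) ((472.1338195800781, 175.6681365966797), (89.12490844726562, 78.64743041992188), 69.98655700683594)
post 1386 [0.4688987  0.17919769 0.02701072] 0.0276014548648926 ((467.7776794433594, 177.54855346679688), 12.122965812683105)
held 0.1427541291372923
```

```bash
python3 - <<'E'
from h import *
import pickle
d=pickle.load(open('w6.pkl','rb')); P=cloud(d)
c=plane(d,[(36,115),(159,113),(187,364),(84,364)],.009); print(c.round(4).tolist(),c.mean(0).round(4))
c=plane(d,[(48,126),(150,124),(173,355),(92,357)],.004); print(c.round(4).tolist(),c.mean(0).round(4))
z=P[...,2]; m=((z>.0068)&(z<.013)); m[:,195:]=0; m[:105]=0; m[372:]=0
q=P[m]; print(m.sum(),cv2.minAreaRect((q[:,:2]*1000).astype(np.float32)))
go(.466,.429,.03,-8)
E
```

```text
[[0.5523, 0.4498, 0.009], [0.5435, 0.3803, 0.009], [0.3805, 0.4036, 0.009], [0.389, 0.4746, 0.009]] [0.4663 0.4271 0.009 ]
[[0.5455, 0.4481, 0.004], [0.5382, 0.3888, 0.004], [0.3855, 0.4138, 0.004], [0.3907, 0.4708, 0.004]] [0.465  0.4304 0.004 ]
7122 ((465.6587829589844, 428.4316711425781), (72.31611633300781, 166.73141479492188), 82.1710433959961)
t 13.4667 tcp [0.4632 0.2945 0.082 ] ax -7.79 j7 -105.4 w 0.0442 F [ 0.4 -0.5 -1.8]
   tx -0.385 ty -3.339 tz 1.303 yaw 0.0036 (or -3.138)
```

```bash

python3 -m handwheel '[{"tx":-0.05,"ty":-0.4,"tz":0,"yaw":0,"grip":1},{"tx":-0.1,"ty":-1.1,"tz":0,"yaw":0,"grip":1},{"tx":-0.2,"ty":-1.9,"tz":0.1,"yaw":0,"grip":1},{"tx":-0.3,"ty":-2.6,"tz":0.3,"yaw":0,"grip":1},{"tx":-0.38,"ty":-3.1,"tz":0.6,"yaw":0.003,"grip":1},{"tx":-0.38,"ty":-3.33,"tz":1,"yaw":0.003,"grip":1},{"tx":-0.38,"ty":-3.33,"tz":1.3,"yaw":0.003,"grip":1},{"tx":-0.38,"ty":-3.33,"tz":1.3,"yaw":0.003,"grip":1}]' | tail -2
python3 -c "
from h import *
bot.grab_frame('wrist');bot.grab_frame('wrist'); go(.4655,.4285,-.026,-7.9)"
```

```text
wrist_force: [-0.7, -0.7, -1.2]
gripper_width: 0.0443
t 14.2333 tcp [0.4692 0.4223 0.0303] ax -8.51 j7 -115.6 w 0.0446 F [-0.8 -0.1 -0.2]
   tx -0.114 ty -0.144 tz 1.407 yaw -0.0107 (or 3.131)
```

```bash

python3 -m handwheel '[{"tx":-0.1,"ty":-0.14,"tz":0.1,"yaw":-0.01,"grip":1},{"tx":-0.1,"ty":-0.14,"tz":0.4,"yaw":-0.01,"grip":1},{"tx":-0.1,"ty":-0.14,"tz":0.7,"yaw":-0.01,"grip":1},{"tx":-0.1,"ty":-0.14,"tz":1,"yaw":-0.01,"grip":1},{"tx":-0.1,"ty":-0.14,"tz":1.2,"yaw":-0.01,"grip":1},{"tx":-0.1,"ty":-0.14,"tz":1.38,"yaw":-0.01,"grip":1},{"tx":-0.1,"ty":-0.14,"tz":1.38,"yaw":-0.01,"grip":1},{"tx":-0.1,"ty":-0.14,"tz":1.38,"yaw":-0.01,"grip":1}]' | tail -2
python3 -c "
from h import *
go(.4655,.4285,-.026,-7.9)"
```

```text
wrist_force: [-4.4, -2.5, 10.8]
gripper_width: 0.0444
t 14.9 tcp [ 0.4645  0.4309 -0.0236] ax -7.74 j7 -113.7 w 0.0444 F [-4.4 -2.5 10.8]
   tx 0.032 ty 0.056 tz 0.059 yaw 0.0028 (or -3.139)
```

```bash
python3 - <<'E'
from h import *
go(.4655,.4285,-.026,-7.9)
d=grab('wrist'); save(d,'w7.png')
P=cloud(d); z=P[...,2]; m=(z>.025)&(z<.06)&(abs(P[...,0]-.48)<.1)&(abs(P[...,1]-.428)<.05)&(np.arange(480)[:,None]<320)&(abs(np.arange(640)-324)<110)
q=P[m]; print(np.percentile(q[:,2],[5,50,95]).round(4)); r=cv2.minAreaRect((q[:,:2]*1000).astype(np.float32)); print(r)
A=np.c_[q[:,:2]-q[:,:2].mean(0),np.ones(len(q))]; print('tilt',np.linalg.lstsq(A,q[:,2],rcond=None)[0].round(3))
go(.4655,.4285,-.026,-7.9)
E
```

```text
t 14.9 tcp [ 0.4645  0.4309 -0.0236] ax -7.74 j7 -113.7 w 0.0444 F [-4.4 -2.5 10.8]
   tx 0.032 ty 0.056 tz 0.059 yaw 0.0028 (or -3.139)
[0.036  0.0372 0.0382]
((508.01605224609375, 425.9179992675781), (45.4514045715332, 52.02334976196289), 82.58645629882812)
tilt [-0.024  0.004  0.037]
t 14.95 tcp [ 0.4645  0.4309 -0.0236] ax -7.74 j7 -113.7 w 0.0441 F [-5.  -3.2 10.9]
   tx 0.032 ty 0.055 tz 0.060 yaw 0.0028 (or -3.139)
```

View pics/w7.png

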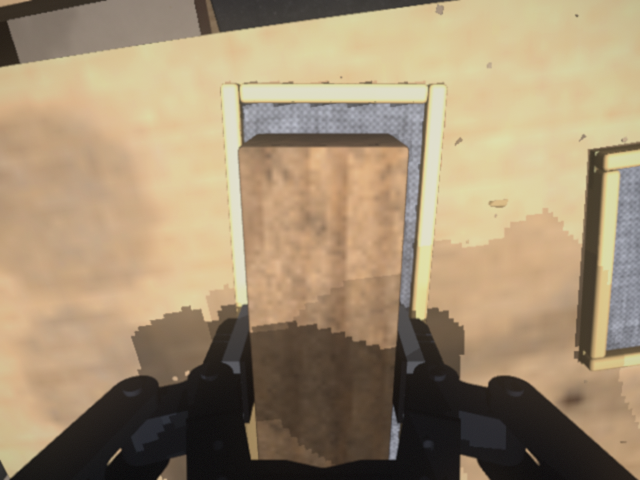

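```bash
python3 - <<'E'
from h import *
d=grab('wrist')
print('block far top',plane(d,[(241,148),(407,148)],.0355).round(4).tolist())
print('recess far, rim top inner edge',plane(d,[(241,102),(427,102)],.009).round(4).tolist())
print('rim outer far',plane(d,[(223,85),(445,85)],.009).round(4).tolist())
print('side inner edges rim top L,R',plane(d,[(242,200),(418,250)],.009).round(4).tolist(), 'block sides',plane(d,[(243,200),(404,250)],.0365).round(4).tolist())
for c in('side','scene'):
    s=grab(c);P=cloud(s);z=P[...,2];m=(z>.028)&(z<.045)&(abs(P[...,0]-.465)<.09)&(abs(P[...,1]-.43)<.04);q=P[m]
    print(c,m.sum(),cv2.minAreaRect((q[:,:2]*1000).astype(np.float32)), [ (np.median(q[(q[:,0]>a)&(q[:,0]<a+.02),2]).round(4)) for a in(.40,.42,.44,.48,.5,.51)])
E
```

```text
block far top [[0.5356, 0.4439, 0.0355], [0.5297, 0.4008, 0.0355]]
recess far, rim top inner edge [[0.5466, 0.4466, 0.009], [0.5388, 0.3889, 0.009]]
rim outer far [[0.5523, 0.4511, 0.009], [0.5432, 0.3831, 0.009]]
side inner edges rim top L,R [[0.5154, 0.4523, 0.009], [0.4895, 0.3949, 0.009]] block sides [[0.5219, 0.4459, 0.0365], [0.5016, 0.4038, 0.0365]]
side 392 ((466.7904052734375, 422.7251892089844), (62.855770111083984, 140.0628662109375), 81.14530944824219) [np.float64(0.0367), np.float64(0.0361), np.float64(0.0363), np.float64(0.036), np.float64(0.0368), np.float64(0.0362)]
scene 771 ((440.9584045410156, 429.59423828125), (98.06830596923828, 70.56446075439453), 4.286239147186279) [np.float64(0.0373), np.float64(0.0371), np.float64(0.037), np.float64(0.0365), np.float64(nan), np.float64(nan)]
  return _methods._mean(a, axis=axis, dtype=dtype,
  ret = ret.dtype.type(ret / rcount)
```

```bash

python3 -m handwheel '[{"tx":0,"ty":0,"tz":0,"yaw":0,"grip":0},{"tx":0,"ty":0,"tz":0,"yaw":0,"grip":-1},{"tx":0,"ty":0,"tz":0,"yaw":0,"grip":-1},{"tx":0,"ty":0,"tz":0,"yaw":0,"grip":-1},{"tx":0,"ty":0,"tz":-0.3,"yaw":0,"grip":-1},{"tx":0,"ty":0,"tz":-1,"yaw":0,"grip":-1},{"tx":0,"ty":0.1,"tz":-1.8,"yaw":-0.02,"grip":-1},{"tx":0,"ty":0.6,"tz":-2.6,"yaw":-0.04,"grip":-1}]' | tail -2
python3 -m handwheel '[{"tx":0,"ty":0.6,"tz":-0.2,"yaw":-0.02,"grip":-1},{"tx":0,"ty":1.2,"tz":-0.2,"yaw":-0.04,"grip":-1},{"tx":0,"ty":1.6,"tz":-0.2,"yaw":-0.06,"grip":-1},{"tx":0,"ty":2,"tz":-0.2,"yaw":-0.08,"grip":-1},{"tx":0,"ty":2,"tz":-0.2,"yaw":-0.1,"grip":-1},{"tx":0,"ty":2,"tz":-0.2,"yaw":-0.1,"grip":-1},{"tx":0,"ty":2,"tz":-0.2,"yaw":-0.1,"grip":-1},{"tx":0,"ty":2,"tz":-0.2,"yaw":-0.1,"grip":-1}]' | tail -2
python3 - <<'E'
from h import *
import pickle
d=grab('wrist'); save(d,'w8.png'); pickle.dump(d,open('w8.pkl','wb'))
P=cloud(d); z=P[...,2]
m=((z>0.028)&(z<0.045)&(abs(P[...,0]-.466)<.09)&(abs(P[...,1]-.43)<.05)).astype(np.uint8)
k,l,s,_=cv2.connectedComponentsWithStats(m); i=1+s[1:,4].argmax(); q=P[l==i]
print('offcut',s[i],np.percentile(q[:,2],[3,50,97]).round(4),cv2.minAreaRect((q[:,:2]*1000).astype(np.float32)))
m=((z>.0065)&(z<.013)&(abs(P[...,0]-.475)<.06)&(abs(P[...,1]-.302)<.05)); q=P[m]; print('padtray',m.sum(),cv2.minAreaRect((q[:,:2]*1000).astype(np.float32)))
hsv=cv2.cvtColor(d['frame'],cv2.COLOR_RGB2HSV); u,v=proj(d,[[.475,.302,.004]])[0].astype(int)
m=((hsv[...,1]<60)|((hsv[...,0]>90)&(hsv[...,0]<130))).astype(np.uint8)
n,l,s,_=cv2.connectedComponentsWithStats(m,connectivity=4); i=l[v,u]; q=np.argwhere(l==i)[:,::-1]
print((u,v),s[i],cv2.minAreaRect((plane(d,q,.004)[:,:2]*1000).astype(np.float32)),'floor',np.nanmedian(z[l==i]))
go(.457,-.204,.08,-24.3)
E
```

```text
wrist_force: [0.4, 0.7, -0.3]
gripper_width: 0.0853
wrist_force: [-0.3, 0.5, 0.7]
gripper_width: 0.0859
offcut [   97    89    94   249 20301] [0.0327 0.0362 0.0375] ((464.2259826660156, 431.571533203125), (45.84156036376953, 140.58514404296875), 82.5093002319336)
padtray 4617 ((471.9335021972656, 297.9709167480469), (87.29165649414062, 66.30477905273438), 0.9440408945083618)
(np.int64(370), np.int64(195)) [  333   139    94   119 10567] ((471.6684875488281, 297.6666564941406), (74.80379486083984, 54.66852569580078), 0.8997576832771301) floor 0.004334704761198007
t 16.4833 tcp [0.4545 0.3298 0.087 ] ax 0.39 j7 -102.9 w 0.0855 F [-0.6  0.4 -0.3]
   tx -0.028 ty 13.345 tz 0.165 yaw 0.4309 (or -2.711)
```

View pics/w8.png

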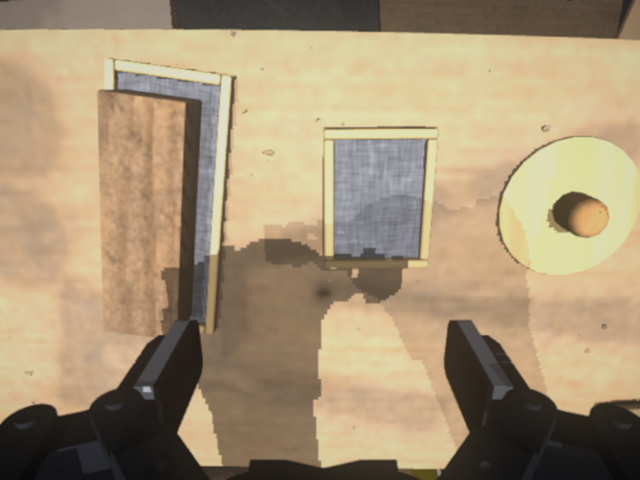

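The offcut is flat in its tray (top 0.036, 3 mm off centre). The padlock tray at (378,198) measures (0.472, 0.298), angle 0.9°. On to the padlock.

```bash

python3 -m handwheel '[{"tx":0,"ty":0.9,"tz":0,"yaw":0.03,"grip":-1},{"tx":0,"ty":1.9,"tz":0,"yaw":0.06,"grip":-1},{"tx":0,"ty":2.9,"tz":0,"yaw":0.09,"grip":-1},{"tx":0,"ty":3.9,"tz":0,"yaw":0.12,"grip":-1},{"tx":0,"ty":4.9,"tz":0,"yaw":0.15,"grip":-1},{"tx":0,"ty":5.9,"tz":0,"yaw":0.18,"grip":-1},{"tx":0,"ty":6.9,"tz":0,"yaw":0.21,"grip":-1},{"tx":0,"ty":7.9,"tz":0,"yaw":0.23,"grip":-1}]' | tail -2
python3 -m handwheel '[{"tx":0.2,"ty":0.9,"tz":0,"yaw":0.03,"grip":-1},{"tx":0.4,"ty":1.8,"tz":0,"yaw":0.06,"grip":-1},{"tx":0.6,"ty":2.7,"tz":0,"yaw":0.09,"grip":-1},{"tx":0.8,"ty":3.6,"tz":0,"yaw":0.12,"grip":-1},{"tx":1,"ty":4.4,"tz":0,"yaw":0.15,"grip":-1},{"tx":1.1,"ty":5,"tz":0,"yaw":0.18,"grip":-1},{"tx":1.2,"ty":5.2,"tz":0,"yaw":0.2,"grip":-1},{"tx":1.2,"ty":5.2,"tz":0,"yaw":0.2,"grip":-1}]' | tail -2
python3 - <<'E'
from h import *
import pickle
grab('wrist');grab('wrist');d=grab('wrist'); save(d,'w9.png'); pickle.dump(d,open('w9.pkl','wb'))
P=cloud(d); z=P[...,2]
m=((z>.006)&(z<.03)&(abs(P[...,0]-.45)<.06)&(abs(P[...,1]+.203)<.05)).astype(np.uint8)
n,l,s,c=cv2.connectedComponentsWithStats(m); i=1+s[1:,4].argmax(); q=P[l==i]
print('padlock',s[i],cv2.minAreaRect((q[:,:2]*1000).astype(np.float32)),np.percentile(q[:,2],[5,50,95]).round(4))
go(.457,-.204,.02,-24.3)
E
```

```text
wrist_force: [1.1, -0.5, 0.5]
gripper_width: 0.0857
wrist_force: [-0.3, 1.5, 0.4]
gripper_width: 0.0855
padlock [ 300  190   68   94 4565] ((449.0238952636719, -201.6310272216797), (40.10413360595703, 60.94474411010742), 65.29879760742188) [0.0093 0.015  0.0163]
t 17.9667 tcp [ 0.4569 -0.1986  0.0866] ax -24.15 j7 -64.7 w 0.0853 F [-0.1  0.5 -0.1]
   tx 0.061 ty 0.124 tz 1.665 yaw 0.0027 (or -3.139)
```

View pics/w9.png

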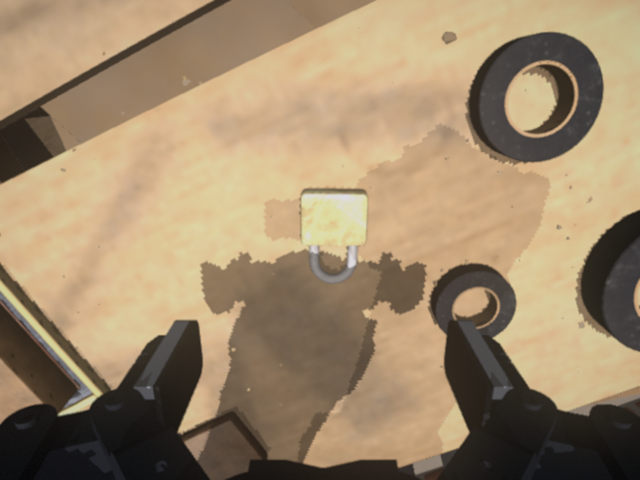

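```bash

python3 -m handwheel '[{"tx":0.08,"ty":0.15,"tz":0.4,"yaw":0.008,"grip":-1},{"tx":0.08,"ty":0.15,"tz":0.9,"yaw":0.008,"grip":-1},{"tx":0.08,"ty":0.15,"tz":1.4,"yaw":0.008,"grip":-1},{"tx":0.08,"ty":0.15,"tz":1.9,"yaw":0.008,"grip":-1},{"tx":0.08,"ty":0.15,"tz":2.4,"yaw":0.008,"grip":-1},{"tx":0.08,"ty":0.15,"tz":2.7,"yaw":0.008,"grip":-1},{"tx":0.08,"ty":0.15,"tz":2.9,"yaw":0.008,"grip":-1},{"tx":0.08,"ty":0.15,"tz":2.9,"yaw":0.008,"grip":-1}]' | tail -2
python3 -c "
from h import *
bot.grab_frame('wrist');bot.grab_frame('wrist');go(.4572,-.2054,-.034,-24.6)"
```

```text
wrist_force: [0.2, 0.6, -0.3]
gripper_width: 0.0855
t 18.7333 tcp [ 0.4573 -0.2071 -0.0287] ax -24.71 j7 -56.4 w 0.0852 F [ 0.3 -0.1  0.4]
   tx -0.020 ty -0.037 tz 0.133 yaw -0.0020 (or 3.140)
```

```bash

python3 -m handwheel '[{"tx":0,"ty":-0.03,"tz":0.13,"yaw":0,"grip":-1},{"tx":0,"ty":-0.03,"tz":0.13,"yaw":0,"grip":0},{"tx":0,"ty":-0.03,"tz":0.13,"yaw":0,"grip":0.5},{"tx":0,"ty":-0.03,"tz":0.13,"yaw":0,"grip":1},{"tx":0,"ty":-0.03,"tz":0.13,"yaw":0,"grip":1},{"tx":0,"ty":-0.03,"tz":0.13,"yaw":0,"grip":1},{"tx":0,"ty":-0.03,"tz":0.13,"yaw":0,"grip":1},{"tx":0,"ty":-0.03,"tz":0.13,"yaw":0,"grip":1}]' 50
```

```text
time_s: 19.4
eef_pos: [0.4584, -0.2083, -0.0318]
orientation: [[0.907, -0.421, 0.004], [-0.421, -0.907, -0.001], [0.004, -0.0, -1.0]]
wrist_force: [-1.4, 1.2, 16.1]
gripper_width: 0.0386
```

```bash

python3 -m handwheel '[{"tx":0,"ty":0,"tz":-0.3,"yaw":0,"grip":1},{"tx":0,"ty":0,"tz":-0.9,"yaw":0,"grip":1},{"tx":0,"ty":0,"tz":-1.6,"yaw":0,"grip":1},{"tx":-0.1,"ty":-0.3,"tz":-2.2,"yaw":-0.03,"grip":1},{"tx":-0.3,"ty":-0.8,"tz":-2.4,"yaw":-0.06,"grip":1},{"tx":-0.6,"ty":-1.5,"tz":-2.4,"yaw":-0.09,"grip":1},{"tx":-0.95,"ty":-2.3,"tz":-2.4,"yaw":-0.12,"grip":1},{"tx":-1.3,"ty":-3.2,"tz":-2.4,"yaw":-0.15,"grip":1}]'|tail -2
python3 -c "
from h import *
go(.482,.298,.065,.9)"
```

```text
wrist_force: [1.3, 0.6, -1.4]
gripper_width: 0.0386
t 20.0667 tcp [ 0.4636 -0.0689  0.0625] ax -16.32 j7 -69.6 w 0.0386 F [ 1.3  0.6 -1.4]
   tx -2.136 ty -8.932 tz -0.067 yaw -0.3006 (or 2.841)
```

```bash

python3 -m handwheel '[{"tx":-0.2,"ty":-0.9,"tz":0,"yaw":-0.04,"grip":1},{"tx":-0.4,"ty":-1.8,"tz":0,"yaw":-0.08,"grip":1},{"tx":-0.6,"ty":-2.7,"tz":0,"yaw":-0.12,"grip":1},{"tx":-0.8,"ty":-3.6,"tz":0,"yaw":-0.16,"grip":1},{"tx":-1,"ty":-4.5,"tz":0,"yaw":-0.2,"grip":1},{"tx":-1.2,"ty":-5.4,"tz":0,"yaw":-0.24,"grip":1},{"tx":-1.4,"ty":-6.2,"tz":0,"yaw":-0.27,"grip":1},{"tx":-1.6,"ty":-6.9,"tz":0,"yaw":-0.28,"grip":1}]'|tail -2
python3 -m handwheel '[{"tx":-0.05,"ty":-0.4,"tz":0,"yaw":0,"grip":1},{"tx":-0.05,"ty":-0.5,"tz":0,"yaw":0,"grip":1},{"tx":-0.05,"ty":-0.5,"tz":0,"yaw":0,"grip":1},{"tx":-0.05,"ty":-0.5,"tz":0,"yaw":0,"grip":1},{"tx":-0.05,"ty":-0.5,"tz":0,"yaw":0,"grip":1},{"tx":-0.05,"ty":-0.5,"tz":0,"yaw":0,"grip":1},{"tx":-0.05,"ty":-0.5,"tz":0,"yaw":0,"grip":1},{"tx":-0.05,"ty":-0.5,"tz":0,"yaw":0,"grip":1}]'|tail -2
python3 - <<'E'
from h import *
import pickle
go(.482,.298,.0,.9)
d=grab('wrist'); save(d,'w10.png'); pickle.dump(d,open('w10.pkl','wb'))
s=bot.get_state(); p=np.array(s['eef_pos']); R=np.array(s['orientation'])
P=cloud(d); q=(P-p)@R
m=(q[...,2]>-.065)&(q[...,2]<-.02)&(abs(q[...,0])<.07)&(abs(q[...,1])<.05); v=q[m]
hsv=cv2.cvtColor(d['frame'],cv2.COLOR_RGB2HSV)
b=m&(hsv[...,1]>60)&(hsv[...,2]>110)
for n,k in(('all',q[m]),('brass',q[b])):
    if len(k): print(n,len(k),np.percentile(k,[2,50,98],axis=0).round(4).tolist())
E
```

```text
wrist_force: [0.3, 0.5, -2.0]
gripper_width: 0.0391
wrist_force: [0.1, 0.7, -1.2]
gripper_width: 0.0389
t 21.4 tcp [0.4779 0.2329 0.062 ] ax -0.28 j7 -90.9 w 0.0389 F [ 0.1  0.7 -1.2]
   tx 0.095 ty -1.629 tz 1.551 yaw -0.0207 (or 3.121)
all 17477 [[-0.0354, -0.0308, -0.0633], [0.0067, -0.0007, -0.0469], [0.0198, 0.0295, -0.0364]]
brass 7743 [[-0.0118, -0.0189, -0.0482], [0.0024, -0.0017, -0.0469], [0.0199, 0.0183, -0.0411]]
```

View pics/w10.png

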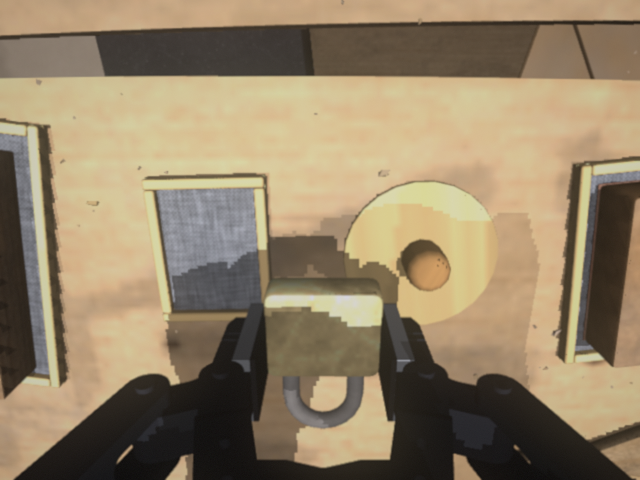

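```bash
python3 - <<'E'
from h import *
import pickle
d=pickle.load(open('w10.pkl','rb'));P=cloud(d);z=P[...,2]
m=((z>.0065)&(z<.013)&(abs(P[...,0]-.472)<.055)&(abs(P[...,1]-.298)<.042)); q=P[m]; print('padtray',m.sum(),cv2.minAreaRect((q[:,:2]*1000).astype(np.float32)))
m=(z>.022)&(z<.04)&(abs(P[...,0]-.468)<.02)&(abs(P[...,1]-.177)<.02); q=P[m];print('post',cv2.minEnclosingCircle((q[:,:2]*1000).astype(np.float32)))
go(.4825,.298,.02,.9)
E
python3 -m handwheel '[{"tx":0.05,"ty":-0.4,"tz":0,"yaw":-0.02,"grip":1},{"tx":0.1,"ty":-0.8,"tz":0,"yaw":-0.02,"grip":1},{"tx":0.1,"ty":-1.2,"tz":0,"yaw":-0.02,"grip":1},{"tx":0.1,"ty":-1.5,"tz":0.2,"yaw":-0.02,"grip":1},{"tx":0.1,"ty":-1.63,"tz":0.5,"yaw":-0.02,"grip":1},{"tx":0.1,"ty":-1.63,"tz":0.9,"yaw":-0.02,"grip":1},{"tx":0.1,"ty":-1.63,"tz":1.2,"yaw":-0.02,"grip":1},{"tx":0.1,"ty":-1.63,"tz":1.2,"yaw":-0.02,"grip":1}]'|tail -2
python3 -c "
from h import *
bot.grab_frame('wrist');bot.grab_frame('wrist');go(.4825,.298,-.021,.9)"
```

```text
padtray 4746 ((472.0577392578125, 298.1185607910156), (87.33159637451172, 66.59243774414062), 1.000006914138794)
post ((467.7177429199219, 177.73277282714844), 11.865033149719238)
t 21.45 tcp [0.4778 0.2331 0.062 ] ax -0.26 j7 -90.9 w 0.0387 F [-0.3 -0.2 -2.2]
   tx 0.111 ty -1.622 tz 1.050 yaw -0.0202 (or 3.121)
wrist_force: [-0.8, -0.6, -1.7]
gripper_width: 0.0386
t 22.2167 tcp [0.4815 0.2977 0.0131] ax 0.88 j7 -94.0 w 0.039 F [-0.2  0.3 -1.5]
   tx 0.027 ty -0.008 tz 0.851 yaw -0.0003 (or 3.141)
```

```bash

python3 -m handwheel '[{"tx":0.02,"ty":0,"tz":0.2,"yaw":0,"grip":1},{"tx":0.02,"ty":0,"tz":0.5,"yaw":0,"grip":1},{"tx":0.02,"ty":0,"tz":0.7,"yaw":0,"grip":1},{"tx":0.02,"ty":0,"tz":0.85,"yaw":0,"grip":1},{"tx":0.02,"ty":0,"tz":0.85,"yaw":0,"grip":1},{"tx":0.02,"ty":0,"tz":0.85,"yaw":0,"grip":1},{"tx":0.02,"ty":0,"tz":0.85,"yaw":0,"grip":1},{"tx":0.02,"ty":0,"tz":0.85,"yaw":0,"grip":1}]'|tail -2
python3 -c "
from h import *
go(.4825,.298,-.021,.9)"
```

```text
wrist_force: [0.1, 0.8, -0.1]
gripper_width: 0.0385
t 22.8833 tcp [ 0.483   0.2992 -0.0197] ax 0.96 j7 -92.4 w 0.0385 F [ 0.1  0.8 -0.1]
   tx -0.014 ty 0.031 tz 0.033 yaw 0.0011 (or -3.141)
```

```bash

python3 -m handwheel '[{"tx":-0.02,"ty":0.03,"tz":0.05,"yaw":0,"grip":1},{"tx":-0.02,"ty":0.03,"tz":0.06,"yaw":0,"grip":1},{"tx":-0.02,"ty":0.03,"tz":0.06,"yaw":0,"grip":0},{"tx":-0.02,"ty":0.03,"tz":0.06,"yaw":0,"grip":-1},{"tx":-0.02,"ty":0.03,"tz":0.06,"yaw":0,"grip":-1},{"tx":-0.02,"ty":0.03,"tz":0.06,"yaw":0,"grip":-1},{"tx":-0.02,"ty":0.03,"tz":-0.5,"yaw":0,"grip":-1},{"tx":-0.02,"ty":0.03,"tz":-1.2,"yaw":0,"grip":-1}]'|tail -2
python3 -m handwheel '[{"tx":-0.1,"ty":0.4,"tz":-0.7,"yaw":0,"grip":-1},{"tx":-0.2,"ty":1,"tz":-1.2,"yaw":0,"grip":-1},{"tx":-0.2,"ty":1.6,"tz":-1.5,"yaw":0,"grip":-1},{"tx":-0.2,"ty":2,"tz":-1.5,"yaw":0,"grip":-1},{"tx":-0.2,"ty":2,"tz":-1.5,"yaw":0,"grip":-1},{"tx":-0.2,"ty":2,"tz":-1.5,"yaw":0,"grip":-1},{"tx":-0.2,"ty":2,"tz":-1.5,"yaw":0,"grip":-1},{"tx":-0.2,"ty":2,"tz":-1.5,"yaw":0,"grip":-1}]'|tail -2
python3 - <<'E'
from h import *
d=grab('wrist'); save(d,'w11.png');P=cloud(d); z=P[...,2]
m=((z>.0125)&(z<.05)&(abs(P[...,0]-.472)<.05)&(abs(P[...,1]-.298)<.045)).astype(np.uint8)
n,l,s,c=cv2.connectedComponentsWithStats(m); i=1+s[1:,4].argmax(); q=P[l==i]
print('padlock',s[i],cv2.minAreaRect((q[:,:2]*1000).astype(np.float32)),np.percentile(q[:,2],[5,50,95]).round(4))
go(.481,-.340,.08,0)
E
```

```text
wrist_force: [0.2, 0.7, 1.0]
gripper_width: 0.0851
wrist_force: [0.0, -0.1, -0.2]
gripper_width: 0.0855
padlock [ 155  186   74   95 4679] ((471.109375, 298.3028869628906), (60.69966125488281, 40.42515563964844), 0.015988636761903763) [0.0137 0.019  0.0203]
t 24.2667 tcp [0.4747 0.2193 0.0873] ax 1.11 j7 -89.9 w 0.0854 F [-0.6 -0.2 -0.1]
   tx -0.115 ty 13.984 tz 0.178 yaw 0.0194 (or -3.122)
```

View pics/w11.png

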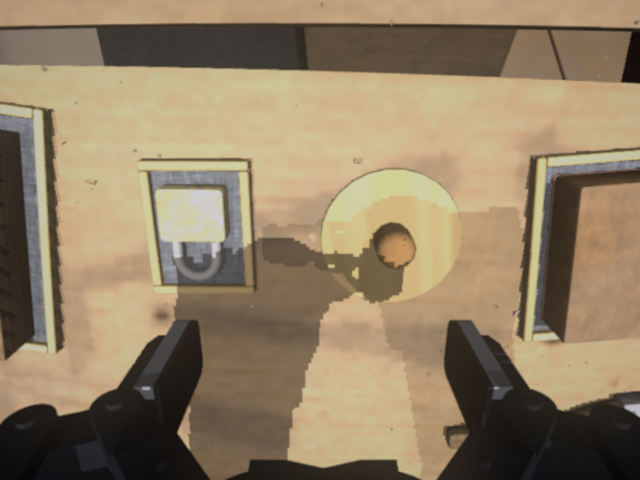

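The padlock lies flat in its tray (190,230), within 1 mm of centre. Now the tape, with 14 pictures viewed so far.

```bash

python3 -m handwheel '[{"tx":0,"ty":0.9,"tz":0,"yaw":0,"grip":-1},{"tx":0,"ty":1.9,"tz":0,"yaw":0,"grip":-1},{"tx":0,"ty":2.9,"tz":0,"yaw":0,"grip":-1},{"tx":0,"ty":3.9,"tz":0,"yaw":0,"grip":-1},{"tx":0,"ty":4.9,"tz":0,"yaw":0.01,"grip":-1},{"tx":0,"ty":5.9,"tz":0,"yaw":0.02,"grip":-1},{"tx":0,"ty":6.9,"tz":0,"yaw":0.02,"grip":-1},{"tx":-0.1,"ty":7.9,"tz":0,"yaw":0.02,"grip":-1}]'|tail -2
python3 -m handwheel '[{"tx":0,"ty":0.9,"tz":0,"yaw":0,"grip":-1},{"tx":0,"ty":1.8,"tz":0,"yaw":0,"grip":-1},{"tx":0,"ty":2.7,"tz":0,"yaw":0,"grip":-1},{"tx":0,"ty":3.6,"tz":0,"yaw":0,"grip":-1},{"tx":0,"ty":4.5,"tz":0,"yaw":0,"grip":-1},{"tx":0,"ty":5.3,"tz":0,"yaw":0,"grip":-1},{"tx":0,"ty":5.95,"tz":0,"yaw":0,"grip":-1},{"tx":0,"ty":5.95,"tz":0,"yaw":0,"grip":-1}]'|tail -2
python3 - <<'E'
from h import *
grab('wrist');grab('wrist');d=grab('wrist'); save(d,'w12.png');P=cloud(d); z=P[...,2]
for lo in(.006,.014):
    m=((z>lo)&(z<.04)&(abs(P[...,0]-.478)<.07)&(abs(P[...,1]+.338)<.05)).astype(np.uint8)
    n,l,s,c=cv2.connectedComponentsWithStats(m); i=1+s[1:,4].argmax(); q=P[l==i]
    print('tape',s[i],cv2.minEnclosingCircle((q[:,:2]*1000).astype(np.float32)),cv2.minAreaRect((q[:,:2]*1000).astype(np.float32)),np.percentile(q[:,2],[5,50,95]).round(4))
go(.481,-.340,-.034,0)
E
```

```text
wrist_force: [-0.0, 0.3, -0.8]
gripper_width: 0.0851
wrist_force: [-0.8, -1.0, 0.4]
gripper_width: 0.0852
tape [ 269  169  115  113 7783] ((478.8108825683594, -337.3512268066406), 34.29475784301758) ((479.0003967285156, -337.5977783203125), (68.10882568359375, 67.589599609375), 40.71054458618164) [0.0121 0.0183 0.0194]
tape [ 269  171  115  111 7260] ((478.8108825683594, -337.3512268066406), 34.29475784301758) ((478.98602294921875, -337.593017578125), (68.09321594238281, 67.56360626220703), 40.71054458618164) [0.017  0.0183 0.0194]
t 25.75 tcp [ 0.4762 -0.3349  0.0871] ax -0.12 j7 -36.5 w 0.0856 F [-0.4  0.5  0.1]
   tx 0.124 ty 0.134 tz 3.027 yaw -0.0020 (or 3.140)
```

```bash

python3 -m handwheel '[{"tx":0.07,"ty":0.06,"tz":0.4,"yaw":0,"grip":-1},{"tx":0.07,"ty":0.06,"tz":0.9,"yaw":0,"grip":-1},{"tx":0.07,"ty":0.06,"tz":1.4,"yaw":0,"grip":-1},{"tx":0.07,"ty":0.06,"tz":1.8,"yaw":0,"grip":-1},{"tx":0.07,"ty":0.06,"tz":2.1,"yaw":0,"grip":-1},{"tx":0.07,"ty":0.06,"tz":2.2,"yaw":0,"grip":-1},{"tx":0.07,"ty":0.06,"tz":2.2,"yaw":0,"grip":-1},{"tx":0.07,"ty":0.06,"tz":2.2,"yaw":0,"grip":-1}]'|tail -2
python3 -c "
from h import *
bot.grab_frame('wrist');bot.grab_frame('wrist');go(.479,-.3375,-.036,0)"
```

```text
wrist_force: [-0.4, -0.7, -0.5]
gripper_width: 0.0852
t 26.5167 tcp [ 0.4794 -0.3391  0.001 ] ax -0.16 j7 -33.1 w 0.0854 F [ 0.4  0.8 -0. ]
   tx -0.011 ty -0.040 tz 0.924 yaw -0.0028 (or 3.139)
```

```bash

python3 -m handwheel '[{"tx":0,"ty":-0.04,"tz":0.2,"yaw":0,"grip":-1},{"tx":0,"ty":-0.04,"tz":0.4,"yaw":0,"grip":-1},{"tx":0,"ty":-0.04,"tz":0.6,"yaw":0,"grip":-1},{"tx":0,"ty":-0.04,"tz":0.8,"yaw":0,"grip":-1},{"tx":0,"ty":-0.04,"tz":0.92,"yaw":0,"grip":-1},{"tx":0,"ty":-0.04,"tz":0.92,"yaw":0,"grip":-1},{"tx":0,"ty":-0.04,"tz":0.92,"yaw":0,"grip":-1},{"tx":0,"ty":-0.04,"tz":0.92,"yaw":0,"grip":-1}]'|tail -2
python3 -c "
from h import *
go(.479,-.3375,-.036,0)"
python3 -m handwheel '[{"tx":0,"ty":0,"tz":0,"yaw":0,"grip":0},{"tx":0,"ty":0,"tz":0,"yaw":0,"grip":0.5},{"tx":0,"ty":0,"tz":0,"yaw":0,"grip":1},{"tx":0,"ty":0,"tz":0,"yaw":0,"grip":1},{"tx":0,"ty":0,"tz":0,"yaw":0,"grip":1},{"tx":0,"ty":0,"tz":0,"yaw":0,"grip":1},{"tx":0,"ty":0,"tz":0,"yaw":0,"grip":1},{"tx":0,"ty":0,"tz":0,"yaw":0,"grip":1}]' 40
```

```text
wrist_force: [-0.7, -0.7, 0.2]
gripper_width: 0.0852
t 27.1833 tcp [ 0.4787 -0.3374 -0.0368] ax -0.19 j7 -31.8 w 0.0852 F [-0.7 -0.7  0.2]
   tx 0.009 ty 0.004 tz -0.021 yaw -0.0033 (or 3.138)
time_s: 27.85
eef_pos: [0.4789, -0.3376, -0.036]
orientation: [[1.0, -0.003, 0.001], [-0.003, -1.0, -0.001], [0.001, 0.001, -1.0]]
wrist_force: [-1.2, -0.9, 5.5]
gripper_width: 0.0653
```

```bash

python3 -m handwheel '[{"tx":0,"ty":0,"tz":-0.3,"yaw":0,"grip":1},{"tx":0,"ty":0,"tz":-0.8,"yaw":0,"grip":1},{"tx":0,"ty":0,"tz":-1.5,"yaw":0,"grip":1},{"tx":0,"ty":-0.3,"tz":-2.1,"yaw":0,"grip":1},{"tx":0,"ty":-0.8,"tz":-2.5,"yaw":0,"grip":1},{"tx":0,"ty":-1.5,"tz":-2.5,"yaw":0,"grip":1},{"tx":0,"ty":-2.3,"tz":-2.5,"yaw":0,"grip":1},{"tx":0,"ty":-3.2,"tz":-2.5,"yaw":0,"grip":1}]'|tail -2
python3 -m handwheel '[{"tx":0,"ty":-0.9,"tz":0,"yaw":0,"grip":1},{"tx":0,"ty":-1.8,"tz":0,"yaw":0,"grip":1},{"tx":0,"ty":-2.7,"tz":0,"yaw":0,"grip":1},{"tx":0,"ty":-3.6,"tz":0,"yaw":0,"grip":1},{"tx":-0.1,"ty":-4.5,"tz":0,"yaw":0,"grip":1},{"tx":-0.1,"ty":-5.4,"tz":0,"yaw":0,"grip":1},{"tx":-0.2,"ty":-6.3,"tz":0,"yaw":0,"grip":1},{"tx":-0.2,"ty":-7.1,"tz":0,"yaw":0,"grip":1}]'|tail -2
python3 -c "
from h import *
go(.4678,.1777,.06,0)"
```

```text
wrist_force: [0.3, 0.0, -0.9]
gripper_width: 0.0647
wrist_force: [-0.3, 0.0, -1.0]
gripper_width: 0.0654
t 29.1833 tcp [0.4706 0.0778 0.0634] ax -0.1 j7 -72.6 w 0.0654 F [-0.3  0.  -1. ]
   tx -0.074 ty -2.498 tz 0.089 yaw -0.0017 (or 3.140)
```

```bash

python3 -m handwheel '[{"tx":-0.07,"ty":-0.7,"tz":0,"yaw":0,"grip":1},{"tx":-0.07,"ty":-1.3,"tz":0,"yaw":0,"grip":1},{"tx":-0.07,"ty":-1.8,"tz":0,"yaw":0,"grip":1},{"tx":-0.07,"ty":-2.2,"tz":0,"yaw":0,"grip":1},{"tx":-0.07,"ty":-2.4,"tz":0,"yaw":0,"grip":1},{"tx":-0.07,"ty":-2.4,"tz":0,"yaw":0,"grip":1},{"tx":-0.07,"ty":-2.4,"tz":0,"yaw":0,"grip":1},{"tx":-0.07,"ty":-2.4,"tz":0,"yaw":0,"grip":1}]'|tail -2
python3 - <<'E'
from h import *
import pickle
grab('wrist');d=grab('wrist'); save(d,'w13.png'); pickle.dump(d,open('w13.pkl','wb')); P=cloud(d)
s=bot.get_state(); p=np.array(s['eef_pos']); R=np.array(s['orientation']); q=(P-p)@R
t=q[(q[...,2]>-.07)&(q[...,2]<-.03)&(abs(q[...,0])<.05)&(abs(q[...,1])<.031)]
zt=np.percentile(t[:,2],10); print('z pct',np.percentile(t[:,2],[2,10,30,50,90]).round(4))
k=t[abs(t[:,2]+.054)<.004]; print(len(k),k.min(0),k.max(0))
h=P[...,2]; m=(h>.022)&(h<.035)&(abs(P[...,0]-.468)<.03)&(abs(P[...,1]-.177)<.03); print('post seen',m.sum(),P[m].mean(0) if m.any() else '')
go(.4678,.1777,.03,0)
E
```

```text
wrist_force: [0.1, -1.2, -0.6]
gripper_width: 0.0656
z pct [-0.0554 -0.0549 -0.0544 -0.0541 -0.0443]
21479 [-0.03366148 -0.03099642 -0.0564567 ] [ 0.03469936  0.03099773 -0.05000033]
post seen 223 [0.47689736 0.17851719 0.02492462]
t 29.95 tcp [0.4695 0.1692 0.0633] ax -0.35 j7 -82.9 w 0.0655 F [-0.   0.7 -0.2]
   tx -0.045 ty -0.213 tz 0.832 yaw -0.0061 (or 3.136)
```

View pics/w13.png

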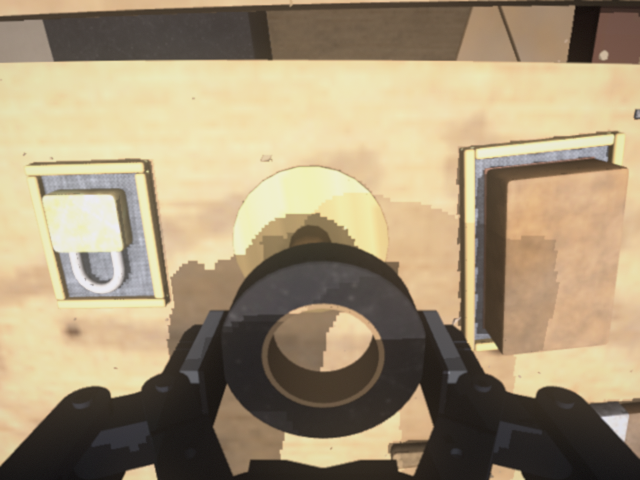

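```bash

python3 -m handwheel '[{"tx":-0.05,"ty":-0.1,"tz":0.1,"yaw":-0.006,"grip":1},{"tx":-0.05,"ty":-0.21,"tz":0.4,"yaw":-0.006,"grip":1},{"tx":-0.05,"ty":-0.21,"tz":0.8,"yaw":-0.006,"grip":1},{"tx":-0.05,"ty":-0.21,"tz":1.1,"yaw":-0.006,"grip":1},{"tx":-0.05,"ty":-0.21,"tz":1.3,"yaw":-0.006,"grip":1},{"tx":-0.05,"ty":-0.21,"tz":1.35,"yaw":-0.006,"grip":1},{"tx":-0.05,"ty":-0.21,"tz":1.35,"yaw":-0.006,"grip":1},{"tx":-0.05,"ty":-0.21,"tz":1.35,"yaw":-0.006,"grip":1}]'|tail -2
python3 - <<'E'
from h import *
grab('wrist');d=grab('wrist');P=cloud(d);h=P[...,2]; go(.4673,.1777,-.032,0)
m=(h>.02)&(h<.031)&(abs(P[...,0]-.468)<.015)&(abs(P[...,1]-.177)<.015); print('post seen',m.sum(),P[m].min(0),P[m].max(0)) if m.any() else print('hidden')
E
```

```text
wrist_force: [0.2, 0.2, -0.8]
gripper_width: 0.0655
t 30.7167 tcp [0.4679 0.1795 0.0096] ax 0.15 j7 -79.8 w 0.0656 F [ 0.2  0.1 -0.1]
   tx -0.017 ty 0.044 tz 1.041 yaw 0.0027 (or -3.139)
post seen 617 [0.45723405 0.16834042 0.02362819] [0.46721306 0.18778866 0.02987789]
```

```bash

python3 -m handwheel '[{"tx":-0.02,"ty":0.04,"tz":0.1,"yaw":0,"grip":1},{"tx":-0.02,"ty":0.04,"tz":0.3,"yaw":0,"grip":1},{"tx":-0.02,"ty":0.04,"tz":0.5,"yaw":0,"grip":1},{"tx":-0.02,"ty":0.04,"tz":0.7,"yaw":0,"grip":1},{"tx":-0.02,"ty":0.04,"tz":0.9,"yaw":0,"grip":1},{"tx":-0.02,"ty":0.04,"tz":1.02,"yaw":0,"grip":1},{"tx":-0.02,"ty":0.04,"tz":1.02,"yaw":0,"grip":1},{"tx":-0.02,"ty":0.04,"tz":1.02,"yaw":0,"grip":1}]'|tail -2
python3 - <<'E'
from h import *
go(.4673,.1777,-.032,0); d=grab('wrist');P=cloud(d);h=P[...,2]
for a,b in((.019,.0255),(.0255,.04)):
    m=(h>a)&(h<b)&(abs(P[...,0]-.468)<.04)&(abs(P[...,1]-.177)<.03); print(m.sum(),np.median(P[m],0).round(4))
E
```

```text
wrist_force: [0.4, -0.1, -1.2]
gripper_width: 0.0659
t 31.3833 tcp [ 0.4665  0.1776 -0.0321] ax 0.14 j7 -77.0 w 0.0659 F [ 0.4 -0.1 -1.2]
   tx 0.019 ty -0.003 tz -0.003 yaw 0.0025 (or -3.139)
21634 [0.4743 0.1772 0.0224]
3056 [0.4694 0.1773 0.0279]
```

Tape top 0.0224 (4 mm disc plus 18 mm), post top 0.028 showing through at the tape's centre. Release and lift away.

```bash

python3 -m handwheel '[{"tx":0,"ty":0,"tz":0,"yaw":0,"grip":0},{"tx":0,"ty":0,"tz":0,"yaw":0,"grip":-1},{"tx":0,"ty":0,"tz":0,"yaw":0,"grip":-1},{"tx":0,"ty":0,"tz":0,"yaw":0,"grip":-1},{"tx":0,"ty":0,"tz":-0.3,"yaw":0,"grip":-1},{"tx":0,"ty":0,"tz":-0.9,"yaw":0,"grip":-1},{"tx":0,"ty":0,"tz":-1.6,"yaw":0,"grip":-1},{"tx":0,"ty":0,"tz":-2.4,"yaw":0,"grip":-1}]'|tail -2
python3 -m handwheel '[{"tx":0,"ty":0,"tz":-0.8,"yaw":0,"grip":-1},{"tx":0,"ty":0.3,"tz":-1.4,"yaw":0,"grip":-1},{"tx":0.3,"ty":0.8,"tz":-1.8,"yaw":0,"grip":-1},{"tx":0.6,"ty":1.5,"tz":-2,"yaw":0,"grip":-1},{"tx":0.8,"ty":2.2,"tz":-2,"yaw":0,"grip":-1},{"tx":1,"ty":3,"tz":-2,"yaw":0,"grip":-1},{"tx":1,"ty":3.4,"tz":-2,"yaw":0,"grip":-1},{"tx":1,"ty":3.4,"tz":-2,"yaw":0,"grip":-1}]'|tail -2
python3 - <<'E'
from h import *
s=grab('side'); c=cv2.resize(s['frame'][130:330,190:440],(500,400),interpolation=cv2.INTER_CUBIC); d=grab('wrist')
cv2.imwrite('pics/fin.png',np.hstack([c,cv2.resize(d['frame'],(300,400))])[:,:,::-1])
P=cloud(d);z=P[...,2];P2=cloud(s);z2=P2[...,2]
for n,x,y,lo,hw in(('block',.464,.046,.028,.05),('offcut',.465,.43,.028,.05),('padlock',.472,.298,.0125,.04),('tape',.468,.1777,.015,.045)):
    for Q in(P,P2):
        m=(Q[...,2]>lo)&(Q[...,2]<.06)&(abs(Q[...,0]-x)<.09)&(abs(Q[...,1]-y)<hw); q=Q[m]
        if len(q)>20: print(n,len(q),np.percentile(q[:,2],[5,50,95]).round(4),cv2.minAreaRect((q[:,:2]*1000).astype(np.float32)))
print(bot.get_state()['time_s'])
E
```

```text
wrist_force: [1.2, 0.7, 0.6]
gripper_width: 0.0855
wrist_force: [-0.2, -0.3, 0.2]
gripper_width: 0.0855
block 10771 [0.0343 0.0357 0.0368] ((464.37548828125, 47.660545349121094), (99.90569305419922, 60.07203674316406), 6.203362464904785)
block 685 [0.0306 0.0347 0.0376] ((467.09869384765625, 43.675636291503906), (100.37188720703125, 63.72941970825195), 5.424096584320068)
offcut 422 [0.03   0.0354 0.0383] ((467.67706298828125, 426.260009765625), (55.668052673339844, 139.6458282470703), 80.62999725341797)
padlock 720 [0.0128 0.0154 0.0198] ((469.48040771484375, 284.33251953125), (11.709447860717773, 63.21742248535156), 76.35700988769531)
padlock 128 [0.0128 0.0175 0.0207] ((479.8289794921875, 296.84112548828125), (52.92441940307617, 62.99858856201172), 58.357887268066406)
tape 5694 [0.0176 0.0223 0.0278] ((466.8638916015625, 178.53121948242188), (66.9761734008789, 68.56735229492188), 42.56218338012695)
tape 326 [0.0169 0.0213 0.027 ] ((469.932861328125, 173.42080688476562), (66.48640441894531, 65.5069580078125), 80.40320587158203)
32.8667
```

View pics/fin.png

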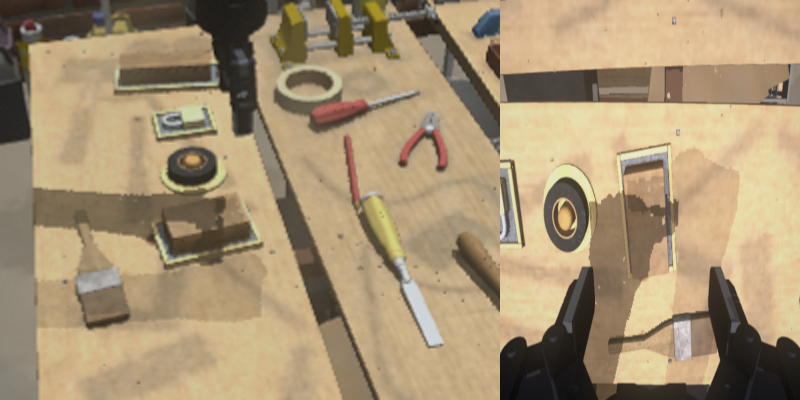

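All four things are in their holders: offcut (168,70), padlock (185,122), tape on its post (193,165) and block (205,228). The chisel and pencil are untouched and the arm is clear. Handing in.

```bash
python3 -c "
from workcell import bot
print(bot.finish_job())"
```

```text
the job is handed in; nothing more can be done
None
```

All four things are back in their holders: the sanding block, wood offcut and padlock flat in their trays, and the 68 mm roll of tape flat on the disc with the post through its hole. The job was handed in at about 33 s of the 112 s, and the chisel and pencil were not touched.

**Last checks:**
- **Sanding block:** its top stands at 0.036 m, level, about 2 mm from the tray's centre.
- **Wood offcut:** its top stands at 0.036 m, about 3 mm off centre, with 7 mm of clearance.
- **Padlock:** its top stands at about 0.020 m, within 1 mm of the tray's centre. Its body was gripped so low that the fingers would have met the tray rim, so it was let go a few mm above the felt. It still landed flat.
- **Tape:** its top stands at 0.022 m, with the post top showing through at 0.028 m.

**What failed or disagreed:**
- **First grasp missed:** the gripper shut above the sanding block. The real fingertips are about 32 mm short of the reported TCP when shut and about 45 mm short when open. I measured this in the cameras and allowed for it in every later move.
- **Cameras differed:** the side camera's positions differed from the wrist camera's by up to about 5 mm. I relied on the wrist views.
- **Padlock in the last frames:** it was only partly in view there, so its numbers come from the close view right after it was placed.
- **Contact forces:** the highest wrist-force readings I saw were 16 N when gripping the padlock and 11 N when setting down the offcut.

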